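# Fetch the slide box from the drawer behind the stain bottles

### The arm

A 6-joint arm with a two-finger parallel gripper is mounted at the origin on a cart in front of the work surface, level with it; the furniture and walls round the work are solid. World frame = base frame: x ahead of the robot, y to its left, z up, the work surface at z = 0. Lengths are in m, angles in degrees, forces in N, time in s.
With the tool pointing down it reaches from about 0.4 to 0.825 m from the base axis. Payload 7 kg.
Tool frame: the origin (TCP) lies midway between the tips of the shut fingers; the grasp point (between the pads) lies r.grip_depth behind it (r.grip_depth is the distance from the TCP to the grasp point, in m); z points along the fingers, y is the line along which they close (so a half turn about z gives the same grasp; the last joint's range is limited). The gripper opens to 88 mm and grips with 3 to 60 N. Pads are 19 mm wide; open, the fingers measure 130 mm over their backs; the gripper's body (78 mm by 193 mm) begins 47 mm behind the grasp point.
Start: joints at [-47.435, 20.546, 0.682, 0, -70.136, -16.507], TCP at [0.296, -0.606, 0.204] pointing down, gripper open.
Joint ranges: [-176.03, 176.03], [-82.01, 121.73], [-58.28, 71.71], [-173.87, 95.51], [-174.79, -0.11], [-173.66, 173.66]. Speed limits (degrees/s): [136.94, 136.94, 172.46, 180, 180, 180].

### API

Orientations are given as [roll, pitch, yaw] about the fixed x, y, z axes, in that order (R = Rz(yaw) Ry(pitch) Rx(roll)).
In Python, from plant import r gives the robot as it stands.
- The arm moves only by the shell command python3 -m pendant 'ROWS' [OPENING] [FORCE]. ROWS is a JSON list of rows, 1 to 12 of them, each an object with the fields d (a list: dx, dy, dz in m), r (a list: a rotation vector rx, ry, rz in degrees); a field left out counts as zero; each row is the pose to reach, as a shift and turn from the pose commanded when the command began, along the tool's axes at that moment; what a row does not reach only later rows make up. A row lasts 1/12 s, in which the tool goes at most 0.0417 m and 7.16 degrees, less where a joint would pass 70% of its speed; a pose out of reach is approached as far as the arm can. OPENING is the finger opening in m, set as the command begins (- or left out keeps the last). The fingers move at their own pace and stop on an object; FORCE is the grip in N (left out, the last holds). Time passes only in rows, so rows that do not move let the fingers close. It prints the time, the measured TCP pose, the force, the opening and the grip force at its end. Input that does not fit is refused with a message, and nothing moves.
- r.get_state(): the state, without advancing time (a new reading comes with each control period).
- r.capture(name): name is "scene" or "top"; returns a dict with "frame" (384x512x3 uint8, red, green, blue), "z_map" (384x512 float32, m along the optical axis (not along the pixel's ray), 0 where there is no reading), "fx", "fy", "cx", "cy" (pixels), "cam_to_world" (4x4, takes a point from camera to world coordinates). Camera axes: x right, y down, z forward; pixel columns grow to the right and rows downward; lengths in m; the calibration is good to about 2 mm. A picture is of the moment at which its call begins.
- r.close_job(): hands the job in; it is judged then, once.
The state is a dict: "time_s": time; "joints": joint angles; "qd": joint speeds; "joint_torque": joint torques, N m; "tcp_pos": TCP position; "eef_rot": TCP orientation; "contact_force": force on the tool from outside, world axes, zero at the start; "moment": the same for the moment, N m; "gripper_width": finger opening in m; "gripper_force": force on a finger pad.
Only numpy, scipy, OpenCV 4.12 (cv2) and the standard library are available. Lean on these libraries where they do the work, as an engineer would, in place of code of your own. Each camera call takes 0.05 s, during which the arm holds its last target. There are 200 camera calls.

### The job

The slide box is wanted for today's smears, but it is in the little drawer unit and the brown jar and the dropper bottle stand in front of the drawer. Stand both bottles upright on the larger steel tray beside the mini centrifuge, pull the drawer right out, lift out the slide box and lay it lengthwise in the smaller grey tray in front of the centrifuge; then push the drawer fully shut and stand each bottle back in its own drip dish, the jar in the wide one and the dropper bottle in the narrow one. Do not knock any bottle over, and leave the pink vial where it is.

Things in the scene. Friction and masses are not known exactly. Their poses are not given: they have to be found in the camera images.
- slide_unit: Low white one-drawer unit with a clear plastic top, fixed, 120 mm deep (its x), 124 mm wide (its y), 72 mm high. Origin: centre of its underside; the drawer front faces its -x. Shut, the 4 mm front panel's outer face is at x = -64 mm, 16 to 65 mm up; the drawer inside spans x -60 to +46 mm, y +-52 mm, floor 20 mm above the worktop, side walls up to 54 mm.
- drawer (a joint): Drawer pulled out, m: 0 shut (start), 0.11 fully out along the unit's -x; 1 to 2 N friction, stays where left. Handle: steel bar 9 mm thick along the unit's y, 46 mm above the worktop, at unit x = -104 mm less this value, y = 0; posts 30 mm either side of its middle; 35 mm free behind it. The drawer's underside (16 mm up) passes over the empty dishes.
- jar: Brown glass jar with a blue screw cap, round, 47 mm across, 88 mm tall, about 0.09 kg, standing at the start in its drip dish in front of the drawer. Origin at the centre of its underside, z up.
- dropper: Brown dropper bottle with a black rubber bulb, round, 33 mm across up to 70 mm height, then a narrow neck and bulb to 102 mm, about 0.07 kg, standing at the start in its drip dish in front of the drawer. Origin at the centre of its underside, z up.
- slide_box: White cardboard slide box, 35 mm (its x) by 85 mm (its y) by 32 mm high, about 0.11 kg, lying in the drawer across it (long side along the drawer front) and seen through the clear top. Origin at the centre of its underside.
- jar_dish: The wide drip dish: round stainless dish fixed to the worktop, 66 mm across inside, inner floor 2.5 mm up, rim 9 mm high, 71 mm across outside. Origin at the centre of its underside. It stands in front of the drawer, left or right.
- dropper_dish: The narrow drip dish: round stainless dish fixed to the worktop, 49 mm across inside, inner floor 2.5 mm up, rim 9 mm high, 54 mm across outside. Origin at the centre of its underside. It stands in front of the drawer, beside the other.
- side_tray: Stainless side tray fixed to the worktop, left of the mini centrifuge, 144 mm (its x) by 80 mm (its y) outside, walls 2.5 mm, rim 12 mm high, inner floor 2.5 mm up. Origin at the centre of its underside. Bottles stand on it one behind the other.
- slide_tray: Grey plastic slide tray fixed to the worktop in front of the mini centrifuge, 115 mm (its x, long side) by 75 mm (its y) outside, walls 2.5 mm, rim 9 mm high, inner floor 2.5 mm up. Origin at the centre of its underside.
- strip_vial: Small pink vial, 23 mm across, 72 mm tall, standing by the cell counter; not part of the job. Origin at the centre of its underside.

How it is judged:
By the outcome, as a careful person would: the job done as asked, in the order asked, and still so for the second after the job is handed in, with the robot touching nothing.
It also fails if it takes over 125 s, if anything falls off the work surface, if the arm or the gripper's body presses on something with over 40 N, if the wrist force passes 120 N, or if a joint passes its speed limit or range.

## Working session

There is one attempt and no reset: what is moved stays moved. The work goes in short steps, Python scripts to look and compute and a shell command to move; the robot and the scene stay as the last step left them, time stands still between calls to the robot, and variables do not carry over. Pictures are saved under pics/ and viewed, at most 14 in all, crops included, and the job is handed in when it is done.

```bash
ls; mkdir -p pics
python3 - <<'E'
from plant import r
import cv2,numpy as np
print(r.get_state(), r.grip_depth)
for n in("scene","top"):
    c=r.capture(n); cv2.imwrite(f"pics/{n}0.png",cv2.cvtColor(c["frame"],cv2.COLOR_RGB2BGR)); np.savez(f"{n}0.npz",**c)
    print(n,c["fx"],c["cx"],c["cy"],c["cam_to_world"].round(3).tolist())
E
```

```text
pics
{'time_s': 0.0, 'joints': array([-4.74359084e+01,  2.05914008e+01,  6.33934328e-01, -1.83838349e-02,
       -7.01367549e+01, -1.65086551e+01]), 'qd': array([-0.0636614 ,  0.05112376,  0.03374323,  0.08078123, -0.03708877,
        0.05420379]), 'joint_torque': array([-1.24684384e-04, -5.82724643e+01,  2.93055296e+01,  6.99744165e+00,
        6.64417574e-03, -1.48662589e-04]), 'tcp_pos': array([ 0.29623595, -0.60593468,  0.2026298 ]), 'eef_rot': array([ 1.79904752e+02, -1.02067088e-02, -1.53950816e+02]), 'contact_force': array([ 0.32121032, -0.75588955,  0.28773147]), 'moment': array([0.02938751, 0.03836818, 0.01061555]), 'gripper_force': 0.0, 'gripper_width': 0.08749386678449853} 0.0188
scene 405.0620925307732 254.78111485333366 190.91111351707295 [[0.737, -0.299, 0.606, -0.041], [-0.675, -0.356, 0.646, -0.566], [0.023, -0.885, -0.465, 0.476], [0.0, 0.0, 0.0, 1.0]]
top 356.41914195555154 251.99356199168338 190.49359772769006 [[-0.029, -0.977, 0.211, 0.358], [-1.0, 0.028, -0.007, 0.017], [0.001, -0.211, -0.977, 0.87], [0.0, 0.0, 0.0, 1.0]]
```

View pics/scene0.png

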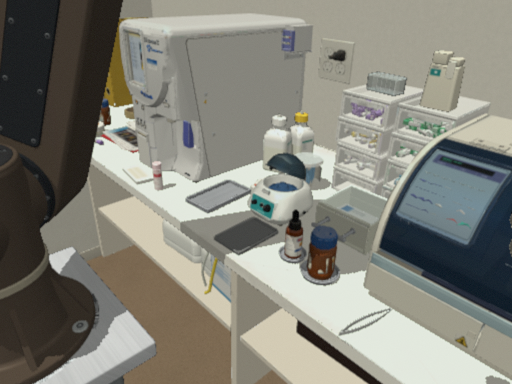

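View pics/top0.png

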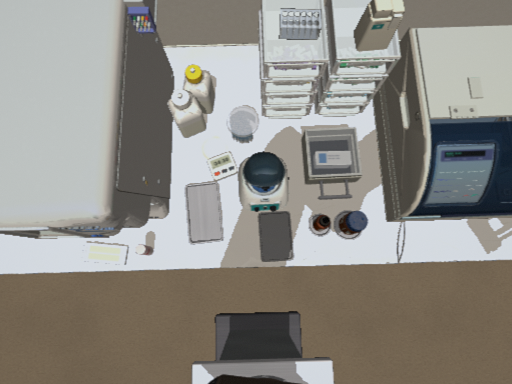

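The top view shows the drawer unit at (331,152) with its handle at (335,190). The dropper is at (320,224), the jar at (352,222), the side tray at (205,212) and the slide tray at (275,236). A tall analyser stands to the right of the unit. Next I measure by colour masks and contours.

```bash
cat > h.py <<'E'
import numpy as np,cv2
from plant import r
def cap(n): return r.capture(n)
def pts(c):
    z=c["z_map"];v,u=np.indices(z.shape)
    P=np.stack([(u-c["cx"])/c["fx"]*z,(v-c["cy"])/c["fy"]*z,z,np.ones_like(z)],-1)@np.asarray(c["cam_to_world"]).T
    P=P[...,:3];P[z==0]=np.nan;return P
def ray(c,u,v,h):
    T=np.asarray(c["cam_to_world"]);d=T[:3,:3]@[(u-c["cx"])/c["fx"],(v-c["cy"])/c["fy"],1.];o=T[:3,3]
    return (o+d*(h-o[2])/d[2])[:2]
def big(c,u0,v0,u1,v1,k,name):
    cv2.imwrite(name,cv2.cvtColor(cv2.resize(c["frame"][v0:v1,u0:u1],None,fx=k,fy=k,interpolation=cv2.INTER_CUBIC),cv2.COLOR_RGB2BGR))
def rect(c,m,h):
    v,u=np.nonzero(m);q=np.array([ray(c,a,b,h) for a,b in zip(u,v)],np.float32);return cv2.minAreaRect(q)
E
python3 - <<'E'
from h import *
c=dict(np.load("top0.npz"));P=pts(c)
big(c,180,110,400,275,3.6,"pics/crop0.png")
np.set_printoptions(precision=3,suppress=True)
for n,u,v in [("unit",331,140),("unit rim",307,150),("handle",335,196),("drop",321,222),("jar",357,220),("tray",205,212),("gtray",275,236),("bench",240,235),("centr",265,165),("analyser",410,190),("vial",145,248),("box",333,158)]:
    print(n,P[v,u])
# heights map
Z=np.nan_to_num(P[...,2]);cv2.imwrite("pics/h.png",np.clip(cv2.resize(Z[110:275,180:400],None,fx=3.6,fy=3.6,interpolation=0)*1500,0,255).astype(np.uint8))
E
```

```text
unit [ 0.647 -0.179  0.072]
unit rim [ 0.624 -0.121  0.071]
handle [ 0.517 -0.184  0.049]
drop [ 0.452 -0.14   0.081]
jar [ 0.453 -0.217  0.091]
tray [0.495 0.128 0.003]
gtray [ 0.431 -0.042  0.002]
bench [ 0.436  0.043 -0.001]
centr [ 0.57  -0.018  0.141]
analyser [ 0.501 -0.305  0.171]
vial [0.408 0.254 0.065]
box [ 0.603 -0.181  0.07 ]
```

View pics/crop0.png

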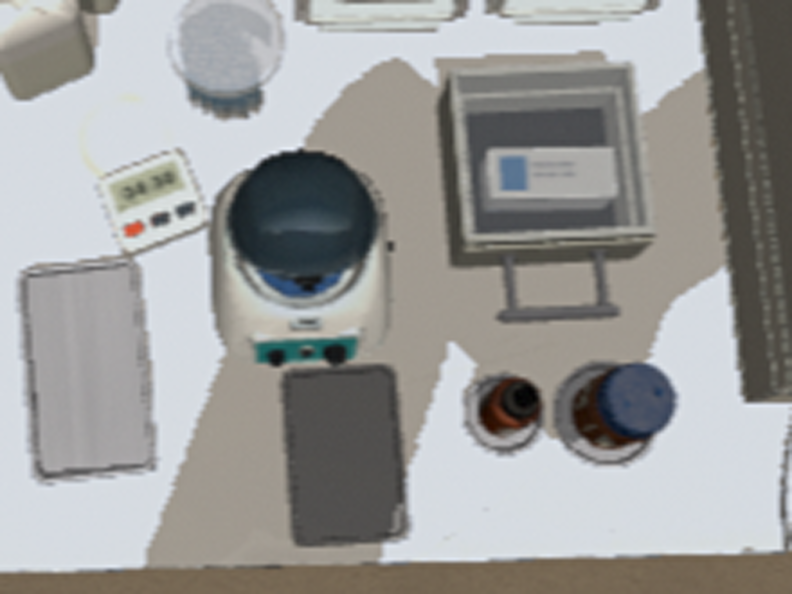

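View pics/h.png

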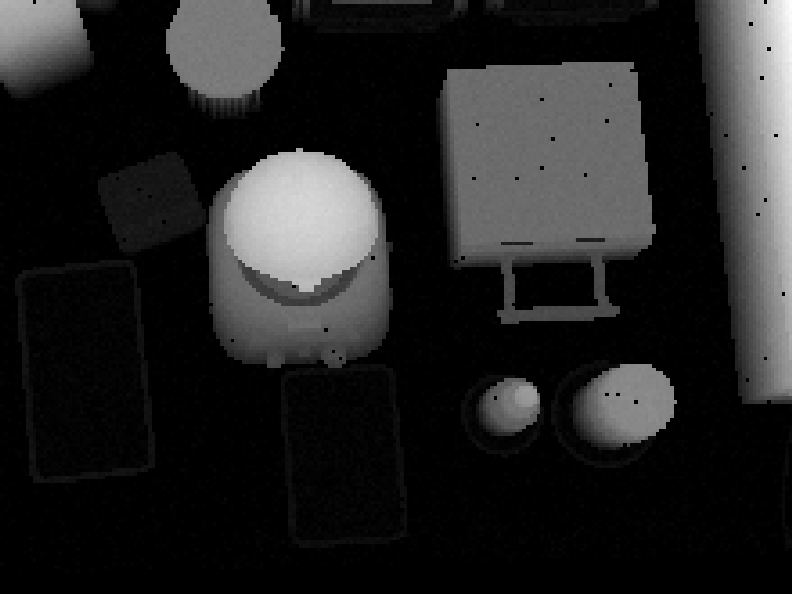

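The crop shows the slide box at crop (486–617,147–200), the grey tray at (285–405,367–545) and the side tray at (20–153,262–480). The height image outlines all of these cleanly, so I fit rectangles and circles to it.

Run:
```python
from h import *
np.set_printoptions(precision=4,suppress=True)
c=dict(np.load("top0.npz"));P=pts(c);X,Y,Z=P[...,0],P[...,1],P[...,2]
def win(u0,v0,u1,v1):
    m=np.zeros(Z.shape,bool);m[v0:v1,u0:u1]=1;return m
def show(n,m):
    q=P[m][:,:2].astype(np.float32);b=cv2.minAreaRect(q);print(n,m.sum(),b)
show("unit top",win(295,120,370,185)&(Z>.068)&(Z<.076))
show("handle bar",win(300,194,360,202)&(Z>.042)&(Z<.055))
show("side tray",win(180,178,228,248)&(Z>.006)&(Z<.02))
show("slide tray",win(256,209,296,264)&(Z>.0055)&(Z<.015))
def circ(n,m):
    q=P[m][:,:2];A=np.c_[2*q,np.ones(len(q))];s=np.linalg.lstsq(A,(q**2).sum(1),rcond=None)[0];print(n,m.sum(),s[:2],np.sqrt(s[2]+s[0]**2+s[1]**2))
circ("dropdish rim",win(306,212,332,238)&(Z>.006)&(Z<.013))
circ("jardish rim",win(332,208,370,242)&(Z>.006)&(Z<.013))
mj=win(332,208,372,240)&(Z>.083);print("jar top",cv2.minEnclosingCircle(P[mj][:,:2].astype(np.float32)),P[mj].mean(0))
md=win(306,212,332,238)&(Z>.085);print("drop top",md.sum(),cv2.minEnclosingCircle(P[md][:,:2].astype(np.float32)),P[md].mean(0))
# box: bright inside unit
g=cv2.cvtColor(c["frame"],cv2.COLOR_RGB2HSV)
m=(win(308,145,356,170)&((g[...,2]>165)|(g[...,1]>70))).astype(np.uint8)
m=cv2.morphologyEx(m,cv2.MORPH_OPEN,np.ones((3,3)))
n,l,s,_=cv2.connectedComponentsWithStats(m);print(s)
k=1+np.argmax(s[1:,4]);print("box",rect(c,l==k,.052))
# analyser nearest edge and centrifuge extents
for lo,hi in((.02,.09),(.09,.2)):
    m=win(370,110,440,225)&(Z>lo)&(Z<hi); print("analyser",[(x,Y[m&(abs(X-x)<.01)].max().round(3)) for x in(.42,.46,.5,.6,.7) if (m&(abs(X-x)<.01)).any()])
m=win(235,145,292,215)&(Z>.03);print("centr x",X[m].min(),X[m].max(),"y",Y[m].min(),Y[m].max(),Z[m].max())
mv=win(130,238,156,262)&(Z>.05);print("vial",P[mv].mean(0))
```

```text
unit top 2564 ((0.6182078719139099, -0.18036970496177673), (0.12467428296804428, 0.12434818595647812), 1.2449772357940674)
handle bar 131 ((0.5161826610565186, -0.18267209827899933), (0.07766692340373993, 0.012758220545947552), 88.62812042236328)
side tray 366 ((0.49780988693237305, 0.12717890739440918), (0.15480582416057587, 0.09386801719665527), 4.886941909790039)
slide tray 287 ((0.43166038393974304, -0.040993399918079376), (0.11889135092496872, 0.0788932517170906), 2.0526411533355713)
dropdish rim 84 [ 0.455  -0.1493] 0.02546375121969029
jardish rim 105 [ 0.453  -0.2187] 0.03376554737978005
jar top ((0.4530625641345978, -0.2177392989397049), 0.02304340898990631) [ 0.4527 -0.2171  0.0903]
drop top 32 ((0.4556886553764343, -0.1469244658946991), 0.006350925657898188) [ 0.4555 -0.1466  0.0992]
[[     0      0    512    384 196283]
 [   327    151     24     14    256]
 [   319    154      7     11     69]]
box ((0.609819769859314, -0.19861729443073273), (0.054255302995443344, 0.03253960981965065), 88.33990478515625)
analyser [(0.46, np.float64(-0.305)), (0.5, np.float64(-0.304)), (0.6, np.float64(-0.304)), (0.7, np.float64(-0.304))]
analyser [(0.46, np.float64(-0.304)), (0.5, np.float64(-0.304)), (0.6, np.float64(-0.303)), (0.7, np.float64(-0.303))]
centr x 0.48652961862342026 0.6152091316905088 y -0.07551696572317909 0.04631740352779218 0.1430679635808797
vial [0.4053 0.2624 0.0689]
```

```bash
cat >> h.py <<'E'
def to_tool(pos,yaw):
    """shift along tool axes (and rz deg) from the measured TCP to pos (TCP), tool down at yaw"""
    from scipy.spatial.transform import Rotation as R
    s=r.get_state();A=R.from_euler("xyz",s["eef_rot"],degrees=True);B=R.from_euler("xyz",[180,0,yaw],degrees=True)
    print("shift",A.inv().apply(np.array(pos)-s["tcp_pos"]).round(4),"rot",np.rad2deg((A.inv()*B).as_rotvec()).round(2),"now",s["tcp_pos"].round(4),s["eef_rot"].round(1),"t",round(s["time_s"],2))
E
python3 - <<'E'
from h import *
c=dict(np.load("top0.npz"));P=pts(c);X,Y,Z=P[...,0],P[...,1],P[...,2]
print("box",ray(c,333.2,158,.052))
for x in(.45,.5,.55,.6,.65):
    m=(abs(X-x)<.012)&(Y>.1)&(Z>.05);print(x,Y[m].min() if m.any() else None)
for n,(u0,v0,u1,v1,lo) in {"side":(180,178,228,248,.007),"slide":(256,211,296,264,.006)}.items():
    m=np.zeros(Z.shape,bool);m[v0:v1,u0:u1]=1;m&=(Z>lo)&(Z<.016);m=m.astype(np.uint8)
    ct,_=cv2.findContours(m,cv2.RETR_EXTERNAL,cv2.CHAIN_APPROX_NONE);k=max(ct,key=lambda a:cv2.contourArea(a)).reshape(-1,2)
    print(n,cv2.minAreaRect(np.array([ray(c,*q,.01) for q in k],np.float32)))
to_tool([.453,-.2177,.145],-90)
E
```

```text
box [ 0.60887267 -0.18587136]
0.45 0.21489313883743175
0.5 0.21191596206888444
0.55 0.21079954026581166
0.6 0.21128039931700096
0.65 0.21056985651331614
side ((0.4938320815563202, 0.13189992308616638), (0.14772088825702667, 0.08382119983434677), 5.0026445388793945)
slide ((0.43140050768852234, -0.040783315896987915), (0.11858442425727844, 0.07855046540498734), 2.2070631980895996)
shift [-0.3113  0.2799  0.0581] rot [ 8.000e-02  4.000e-02 -6.395e+01] now [ 0.2963 -0.606   0.2027] [ 179.9   -0.  -153.9] t 0.1
```

```bash
python3 -m pendant '[{"d":[-0.019, 0.0265, 0], "r":[0, 0, -5]}, {"d":[-0.038, 0.053, 0], "r":[0, 0, -10]}, {"d":[-0.057, 0.0795, 0], "r":[0, 0, -16]}, {"d":[-0.076, 0.106, 0], "r":[0, 0, -21]}, {"d":[-0.095, 0.1325, 0], "r":[0, 0, -27]}, {"d":[-0.114, 0.159, 0], "r":[0, 0, -32]}, {"d":[-0.133, 0.1855, 0], "r":[0, 0, -37]}, {"d":[-0.152, 0.212, 0], "r":[0, 0, -43]}, {"d":[-0.171, 0.2385, 0], "r":[0, 0, -48]}, {"d":[-0.19, 0.265, 0], "r":[0, 0, -54]}, {"d":[-0.209, 0.2915, 0], "r":[0, 0, -59]}, {"d":[-0.227, 0.3185, 0], "r":[0, 0, -64]}]' 0.065 25
python3 -m pendant '[{"r":[0, 0, -64]}, {}]' 0.065 25 >/dev/null 2>&1 & kill $! 2>/dev/null
python3 - <<'E'
from h import *
to_tool([.453,-.2177,.044],-90)
E
```

```text
time_s: 1.1
tcp_pos: [0.3603, -0.2191, 0.2034]
eef_rot: [180.0, 0.0, -89.7]
contact_force: [-0.1, -0.2, -0.3]
gripper_width: 0.0647
gripper_force: 0.0
shift [-0.0009 -0.0927  0.1594] rot [0.   0.01 0.29] now [ 0.3603 -0.2191  0.2034] [180.    0.  -89.7] t 1.1
```

```bash
python3 -m pendant '[{"d":[0, -0.03, 0]}, {"d":[0, -0.06, 0]}, {"d":[-0.001, -0.093, 0]}, {"d":[-0.001, -0.093, 0.03]}, {"d":[-0.001, -0.093, 0.06]}, {"d":[-0.001, -0.093, 0.09]}, {"d":[-0.001, -0.093, 0.12]}, {"d":[-0.001, -0.093, 0.145]}, {"d":[-0.001, -0.093, 0.16]}, {"d":[-0.001, -0.093, 0.16]}]'
python3 -m pendant '[{}, {}, {}, {}, {}]' 0 25
```

```text
time_s: 1.93
tcp_pos: [0.4506, -0.219, 0.0401]
eef_rot: [179.6, 0.1, -90.0]
contact_force: [-1.2, -0.4, 0.0]
gripper_width: 0.0653
gripper_force: 0.0
time_s: 2.35
tcp_pos: [0.4544, -0.2196, 0.0448]
eef_rot: [-179.9, -0.0, -89.9]
contact_force: [-1.3, 0.4, 5.0]
gripper_width: 0.0448
gripper_force: 25.0
```

```bash
python3 -m pendant '[{"d":[0, 0, -0.01]}, {"d":[0, 0, -0.03]}, {"d":[0, 0, -0.06]}, {"d":[0, 0, -0.09]}, {"d":[0, 0, -0.12]}, {"d":[0, 0, -0.15]}, {"d":[0, 0, -0.165]}, {"d":[0, 0, -0.165]}]'
python3 - <<'E'
from h import *
c=cap("top");big(c,180,110,400,275,3.6,"pics/c1.png")
to_tool([.534,.133,.2],-90)
E
```

```text
time_s: 3.02
tcp_pos: [0.4554, -0.22, 0.2137]
eef_rot: [-179.6, -0.1, -89.9]
contact_force: [0.2, -0.4, 0.3]
gripper_width: 0.0445
gripper_force: 25.0
shift [-0.3525 -0.0799  0.0115] rot [-0.27 -0.02  0.06] now [ 0.4544 -0.2196  0.2113] [-179.7   -0.   -89.9] t 3.07
```

View pics/c1.png

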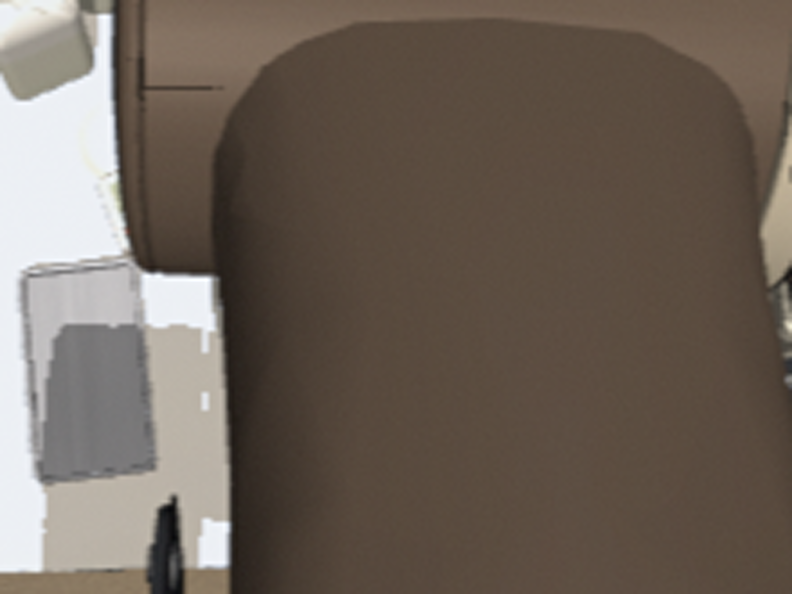

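The arm covers the view from above, and the wrist housing is wide. Before carrying the jar to the tray I check its clearance to the left analyser.

Run:
```python
from h import *
c=dict(np.load("top0.npz"));P=pts(c);X,Y,Z=P[...,0],P[...,1],P[...,2]
for lo,hi in((.05,.15),(.15,.25),(.25,.35),(.35,.6)):
    m=(X>.4)&(X<.65)&(Y>.15)&(Y<.5)&(Z>lo)&(Z<hi);print(lo,hi,m.sum(),(Y[m].min(),X[m].min()) if m.any() else "")
c=cap("top");P=pts(c);X,Y,Z=P[...,0],P[...,1],P[...,2]
for lo in np.arange(.2,.8,.05):
    m=(Z>lo)&(Z<lo+.05)&(X>.2)&(X<.7)&(Y<.1)&(Y>-.45)
    if m.sum()>20:print(round(lo,2),m.sum(),"y",np.nanpercentile(Y[m],[1,99]).round(3),"x",np.nanpercentile(X[m],[1,99]).round(3))
```

```text
0.05 0.15 928 (np.float64(0.21079954026581166), np.float64(0.4008728329854749))
0.15 0.25 1873 (np.float64(0.2107941988549114), np.float64(0.4183368690129634))
0.25 0.35 3330 (np.float64(0.21069897053064304), np.float64(0.4182246233797487))
0.35 0.6 18378 (np.float64(0.2106136632847335), np.float64(0.4182924459334705))
0.3 1230 y [-0.257 -0.205] x [0.358 0.437]
0.35 105 y [-0.201 -0.179] x [0.436 0.462]
0.4 478 y [-0.221 -0.173] x [0.407 0.454]
0.45 906 y [-0.222 -0.174] x [0.407 0.442]
0.5 875 y [-0.221 -0.178] x [0.405 0.431]
0.55 538 y [-0.21  -0.181] x [0.402 0.419]
0.6 7981 y [-0.167  0.041] x [0.392 0.503]
0.65 41289 y [-0.151  0.036] x [0.316 0.491]
0.7 26921 y [-0.059  0.025] x [0.313 0.375]
```

Run:
```python
from h import *
c=dict(np.load("top0.npz"));P=pts(c);X,Y,Z=P[...,0],P[...,1],P[...,2]
for x in(.42,.44,.46,.5,.55,.6,.7):
    m=(abs(X-x)<.01)&(Y>.205);print(x,np.nanmax(Z[m]) if m.any() else "",[ (y,np.nanmax(Z[m&(abs(Y-y)<.01)],initial=0).round(2)) for y in(.22,.26,.3,.35)])
c=cap("scene");big(c,0,0,512,384,1.5,"pics/s1.png")
print(r.get_state()["joints"].round(1))
```

```text
0.42 0.3778852829185504 [(0.22, np.float64(0.36)), (0.26, np.float64(0.37)), (0.3, np.float64(0.38)), (0.35, np.float64(0.38))]
0.44 0.38610084904816333 [(0.22, np.float64(0.38)), (0.26, np.float64(0.39)), (0.3, np.float64(0.39)), (0.35, np.float64(0.39))]
0.46 0.38649668328950326 [(0.22, np.float64(0.38)), (0.26, np.float64(0.39)), (0.3, np.float64(0.39)), (0.35, np.float64(0.39))]
0.5 0.3871670541722074 [(0.22, np.float64(0.38)), (0.26, np.float64(0.39)), (0.3, np.float64(0.39)), (0.35, np.float64(0.39))]
0.55 0.38736731374301175 [(0.22, np.float64(0.38)), (0.26, np.float64(0.39)), (0.3, np.float64(0.39)), (0.35, np.float64(0.39))]
0.6 0.38663310061102096 [(0.22, np.float64(0.38)), (0.26, np.float64(0.39)), (0.3, np.float64(0.39)), (0.35, np.float64(0.39))]
0.7 0.3866483979877318 [(0.22, np.float64(0.38)), (0.26, np.float64(0.39)), (0.3, np.float64(0.39)), (0.35, np.float64(0.39))]
[ -3.4   4.  -20.1  -0.  -65.9   3.5]
```

View pics/s1.png

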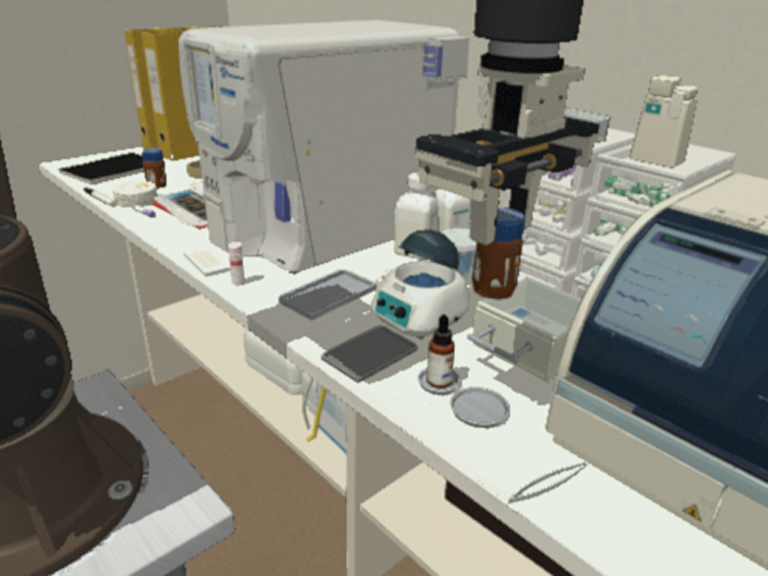

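Run:
```python
from h import *
print(r.get_state()["tcp_pos"])
for n in("top","scene"):
    c=cap(n);P=pts(c);X,Y,Z=P[...,0],P[...,1],P[...,2]
    print(n)
    for y in np.arange(-.32,.08,.03):
        m=(abs(Y-y)<.015)&(Z>.38)&(X>.2)&(X<.7)
        if m.sum()>10:
            print(round(y,2),m.sum(),"z",np.percentile(Z[m],[1,50,99]).round(3),"x",np.percentile(X[m],[1,99]).round(3),end=" | ")
            for x in np.arange(.3,.56,.04):
                k=m&(abs(X-x)<.01)
                if k.any():print((round(x,2),Z[k].min().round(3),Z[k].max().round(3)),end=" ")
            print()
```

```text
[ 0.45288432 -0.21917362  0.20851463]
top
-0.23 99 z [0.427 0.488 0.555] x [0.402 0.407] | 
-0.2 1808 z [0.401 0.517 0.584] x [0.403 0.429] | (np.float64(0.42), np.float64(0.397), np.float64(0.588)) 
-0.17 1885 z [0.391 0.543 0.654] x [0.409 0.492] | (np.float64(0.42), np.float64(0.426), np.float64(0.647)) (np.float64(0.46), np.float64(0.388), np.float64(0.656)) (np.float64(0.5), np.float64(0.635), np.float64(0.64)) 
-0.14 5444 z [0.608 0.65  0.656] x [0.411 0.491] | (np.float64(0.42), np.float64(0.599), np.float64(0.649)) (np.float64(0.46), np.float64(0.652), np.float64(0.657)) (np.float64(0.5), np.float64(0.634), np.float64(0.643)) 
-0.11 5425 z [0.609 0.65  0.656] x [0.413 0.492] | (np.float64(0.42), np.float64(0.599), np.float64(0.647)) (np.float64(0.46), np.float64(0.653), np.float64(0.657)) (np.float64(0.5), np.float64(0.635), np.float64(0.644)) 
-0.08 7153 z [0.624 0.657 0.702] x [0.308 0.497] | (np.float64(0.3), np.float64(0.69), np.float64(0.707)) (np.float64(0.34), np.float64(0.668), np.float64(0.695)) (np.float64(0.42), np.float64(0.605), np.float64(0.664)) (np.float64(0.4
[... 1509 characters left out ...]
z [0.388 0.43  0.456] x [0.413 0.492] | (np.float64(0.42), np.float64(0.398), np.float64(0.456)) (np.float64(0.46), np.float64(0.387), np.float64(0.456)) (np.float64(0.5), np.float64(0.387), np.float64(0.397)) 
-0.23 1434 z [0.38  0.419 0.455] x [0.404 0.49 ] | (np.float64(0.42), np.float64(0.397), np.float64(0.455)) (np.float64(0.46), np.float64(0.38), np.float64(0.407)) (np.float64(0.5), np.float64(0.38), np.float64(0.397)) 
-0.2 605 z [0.381 0.419 0.453] x [0.405 0.442] | (np.float64(0.42), np.float64(0.397), np.float64(0.453)) (np.float64(0.46), np.float64(0.404), np.float64(0.404)) 
-0.17 16 z [0.388 0.393 0.442] x [0.42  0.441] | (np.float64(0.42), np.float64(0.429), np.float64(0.444))
```

The horizontal wrist section sits about 0.34 m above the TCP and would just touch the left analyser's top (0.387 m). I put the jar back and regrip it 16 mm higher for clearance.

```bash
python3 -m pendant '[{"d":[0, 0, 0.03]}, {"d":[0, 0, 0.06]}, {"d":[0, 0, 0.09]}, {"d":[0, 0, 0.12]}, {"d":[0, 0, 0.145]}, {"d":[0, 0, 0.155]}, {"d":[0, 0, 0.162]}, {"d":[0, 0, 0.165]}, {"d":[0, 0, 0.165]}, {"d":[0, 0, 0.165]}]'
python3 -m pendant '[{}, {}, {}, {"d":[0, 0, -0.008]}, {"d":[0, 0, -0.016]}, {"d":[0, 0, -0.016]}]' 0.065
python3 -m pendant '[{}, {}, {}, {}, {}]' 0 25
python3 -m pendant '[{"d":[0, 0, -0.01]}, {"d":[0, 0, -0.03]}, {"d":[0, 0, -0.06]}, {"d":[0, 0, -0.09]}, {"d":[0, 0, -0.12]}, {"d":[0, 0, -0.15]}, {"d":[0, 0, -0.15]}]'
```

```text
time_s: 4.1
tcp_pos: [0.4543, -0.2197, 0.0445]
eef_rot: [-179.9, -0.0, -89.9]
contact_force: [-0.4, 0.0, -1.1]
gripper_width: 0.0447
gripper_force: 25.0
time_s: 4.6
tcp_pos: [0.4548, -0.2197, 0.0616]
eef_rot: [-179.8, -0.0, -89.9]
contact_force: [0.7, -0.6, -0.2]
gripper_width: 0.0649
gripper_force: 0.0
time_s: 5.02
tcp_pos: [0.4533, -0.2194, 0.0594]
eef_rot: [180.0, 0.0, -89.9]
contact_force: [0.4, -0.2, 0.0]
gripper_width: 0.0445
gripper_force: 25.0
time_s: 5.6
tcp_pos: [0.4564, -0.2205, 0.2165]
eef_rot: [-179.5, -0.2, -89.9]
contact_force: [0.8, 0.6, -0.2]
gripper_width: 0.0442
gripper_force: 25.0
```

```bash
python3 -m pendant '[{"d":[-0.015, -0.003, 0]}, {"d":[-0.04, -0.009, 0]}, {"d":[-0.075, -0.017, 0]}, {"d":[-0.11, -0.025, 0]}, {"d":[-0.145, -0.033, 0]}, {"d":[-0.18, -0.041, 0]}, {"d":[-0.215, -0.049, 0]}, {"d":[-0.25, -0.057, 0]}, {"d":[-0.285, -0.065, 0]}, {"d":[-0.315, -0.072, 0]}, {"d":[-0.34, -0.077, 0]}, {"d":[-0.353, -0.08, 0]}]'
python3 -m pendant '[{}, {}, {"d":[0, 0, 0.02]}, {"d":[0, 0, 0.045]}, {"d":[0, 0, 0.07]}, {"d":[0, 0, 0.095]}, {"d":[0, 0, 0.12]}, {"d":[0, 0, 0.12]}, {"d":[0, 0, 0.12]}]'
python3 - <<'E'
from h import *
to_tool([.534,.1337,.0605],-90);print(r.get_state()["joints"].round(1))
c=cap("scene");big(c,150,60,420,260,2.9,"pics/s2.png")
E
```

```text
time_s: 6.6
tcp_pos: [0.5334, 0.1363, 0.2097]
eef_rot: [180.0, 0.0, -89.8]
contact_force: [0.3, -1.1, -0.2]
gripper_width: 0.0442
gripper_force: 25.0
time_s: 7.35
tcp_pos: [0.5324, 0.1321, 0.0892]
eef_rot: [179.9, -0.1, -90.0]
contact_force: [0.7, -0.8, -0.0]
gripper_width: 0.0444
gripper_force: 25.0
shift [-0.0017 -0.0016  0.0287] rot [ 0.13 -0.1   0.  ] now [0.5324 0.1321 0.0892] [ 1.799e+02 -1.000e-01 -9.000e+01] t 7.35
[ 34.4  14.8 -24.    0.  -51.4 -34.4]
```

View pics/s2.png

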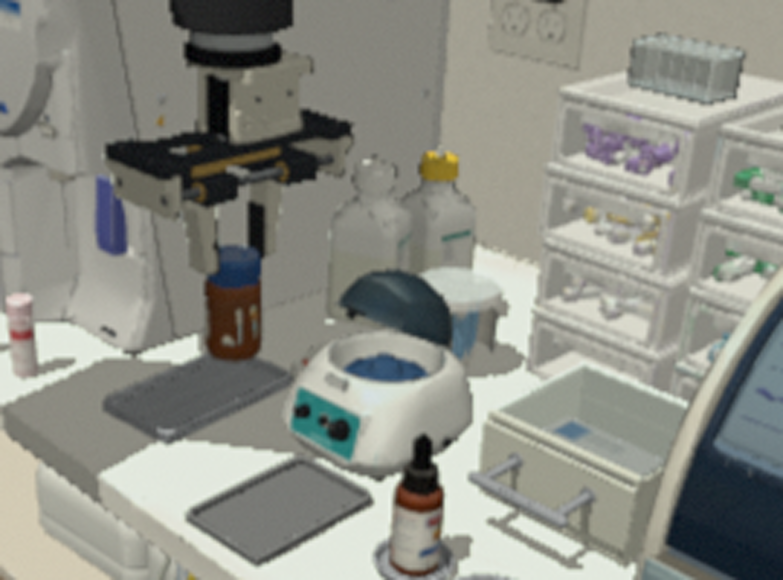

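The jar, held by its cap, hangs upright over the rear half of the side tray (crop (235,310)), clear of the analyser. I lower it.

```bash
python3 -m pendant '[{"d":[-0.001, -0.001, 0.01]}, {"d":[-0.001, -0.001, 0.018]}, {"d":[-0.001, -0.001, 0.024]}, {"d":[-0.001, -0.001, 0.027]}, {"d":[-0.001, -0.001, 0.028]}, {"d":[-0.001, -0.001, 0.028]}]'
python3 -m pendant '[{"d":[0, 0, 0.001]}, {"d":[0, 0, 0.001]}, {"d":[0, 0, 0.001]}]'
```

```text
time_s: 7.9
tcp_pos: [0.534, 0.1346, 0.0613]
eef_rot: [180.0, -0.0, -89.9]
contact_force: [-0.1, -0.2, -0.0]
gripper_width: 0.044
gripper_force: 25.0
time_s: 8.15
tcp_pos: [0.5343, 0.1348, 0.0608]
eef_rot: [-180.0, 0.0, -89.9]
contact_force: [-0.8, 0.2, -0.1]
gripper_width: 0.044
gripper_force: 25.0
```

```bash
python3 -m pendant '[{}, {}, {}, {"d":[0, 0, -0.01]}, {"d":[0, 0, -0.04]}, {"d":[0, 0, -0.08]}, {"d":[0, 0, -0.12]}, {"d":[0, 0, -0.15]}, {"d":[0, 0, -0.15]}]' 0.066
python3 -m pendant '[{"d":[0.03, 0.008, 0]}, {"d":[0.06, 0.017, 0]}, {"d":[0.09, 0.025, 0]}, {"d":[0.12, 0.033, 0]}, {"d":[0.15, 0.042, 0]}, {"d":[0.18, 0.05, 0]}, {"d":[0.21, 0.058, 0]}, {"d":[0.24, 0.067, 0]}, {"d":[0.265, 0.074, 0]}, {"d":[0.2825, 0.0785, 0]}, {"d":[0.2825, 0.0785, 0]}, {"d":[0.2825, 0.0785, 0]}]' 0.05
python3 - <<'E'
from h import *
to_tool([.4555,-.148,.0457],-90)
c=cap("scene");big(c,150,60,420,260,2.9,"pics/s3.png")
E
```

```text
time_s: 8.9
tcp_pos: [0.5376, 0.1358, 0.219]
eef_rot: [-179.4, 0.3, -89.9]
contact_force: [0.6, -0.0, 0.8]
gripper_width: 0.0662
gripper_force: 0.0
time_s: 9.9
tcp_pos: [0.4557, -0.1488, 0.2113]
eef_rot: [-179.9, 0.0, -90.1]
contact_force: [-0.0, 0.4, -0.4]
gripper_width: 0.0501
gripper_force: 0.0
shift [-0.0008  0.0003  0.1656] rot [-0.05  0.   -0.06] now [ 0.4557 -0.1488  0.2113] [-179.9    0.   -90.1] t 9.9
```

View pics/s3.png

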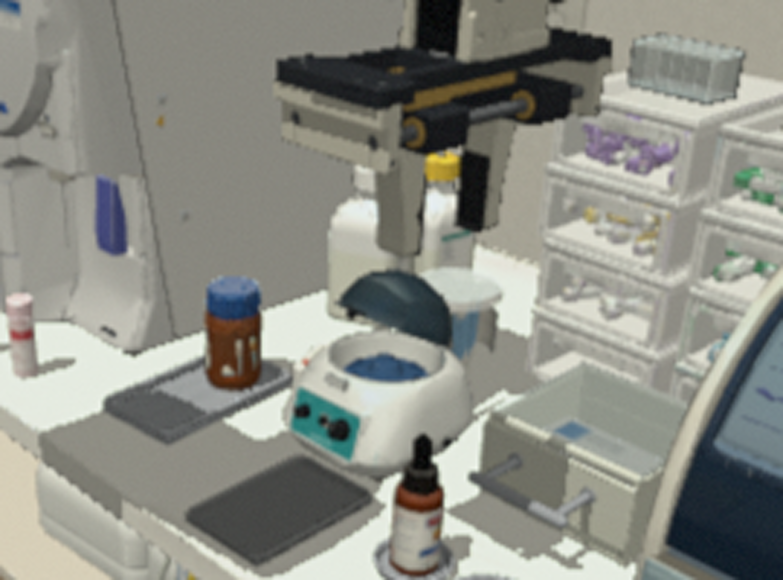

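The jar stands upright in the rear of the side tray (crop (235,335)). Next is the dropper.

```bash
python3 -m pendant '[{"d":[0, 0, 0.03]}, {"d":[0, 0, 0.06]}, {"d":[0, 0, 0.09]}, {"d":[0, 0, 0.12]}, {"d":[0, 0, 0.15]}, {"d":[0, 0, 0.163]}, {"d":[0, 0, 0.163]}, {"d":[0, 0, 0.163]}]'
python3 -m pendant '[{}, {}, {}, {}, {}]' 0 20
python3 -m pendant '[{"d":[0, 0, -0.01]}, {"d":[0, 0, -0.03]}, {"d":[0, 0, -0.06]}, {"d":[0, 0, -0.09]}, {"d":[0, 0, -0.12]}, {"d":[0, 0, -0.15]}, {"d":[0, 0, -0.165]}, {"d":[0, 0, -0.165]}]'
python3 - <<'E'
from h import *
to_tool([.449,.127,.0457],-90)
E
```

```text
time_s: 10.62
tcp_pos: [0.4561, -0.1473, 0.0475]
eef_rot: [179.9, -0.0, -89.9]
contact_force: [1.3, -0.1, 0.7]
gripper_width: 0.05
gripper_force: 0.0
time_s: 11.03
tcp_pos: [0.4564, -0.1479, 0.0483]
eef_rot: [-179.9, 0.0, -89.9]
contact_force: [0.9, -0.1, 2.7]
gripper_width: 0.0227
gripper_force: 20.2
time_s: 11.7
tcp_pos: [0.4579, -0.1482, 0.2168]
eef_rot: [-179.6, -0.0, -89.9]
contact_force: [-0.3, 0.7, -0.6]
gripper_width: 0.0224
gripper_force: 20.0
shift [-0.2753  0.0098  0.1709] rot [-0.41 -0.02  0.07] now [ 0.4579 -0.1482  0.2168] [-179.6   -0.   -89.9] t 11.7
```

Run:
```python
from h import *
c=cap("scene");big(c,190,80,390,230,3.9,"pics/s4.png")
```

View pics/s4.png

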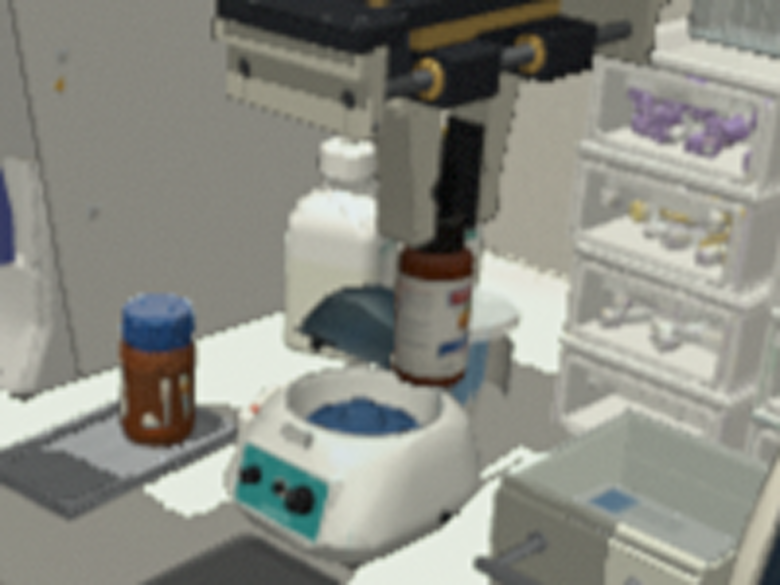

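Run:
```python
from h import *
np.set_printoptions(precision=3,suppress=True)
c=cap("scene");P=pts(c);print(r.get_state()["tcp_pos"])
for u in(292,298,306):
    for v in range(120,180,4):print(u,v,P[v,u],c["frame"][v,u])
```

```text
[ 0.456 -0.148  0.213]
292 120 [ 0.424 -0.152  0.279] [102 100  90]
292 124 [ 0.425 -0.152  0.272] [101 100  89]
292 128 [ 0.426 -0.151  0.265] [101 100  88]
292 132 [ 0.426 -0.151  0.259] [101  99  89]
292 136 [ 0.428 -0.151  0.251] [105 103  92]
292 140 [ 0.428 -0.152  0.245] [106 104  93]
292 144 [ 0.445 -0.137  0.229] [97 94 84]
292 148 [ 0.44  -0.141  0.224] [49 32 22]
292 152 [ 0.438 -0.144  0.219] [88 83 75]
292 156 [ 0.438 -0.145  0.212] [99 93 86]
292 160 [ 0.438 -0.145  0.204] [100  99  94]
292 164 [ 0.438 -0.146  0.197] [103 103  96]
292 168 [ 0.438 -0.146  0.19 ] [100 101  95]
292 172 [ 0.438 -0.147  0.182] [107 104  95]
292 176 [ 0.439 -0.148  0.175] [74 64 56]
298 120 [ 0.431 -0.159  0.279] [121 119 106]
298 124 [ 0.432 -0.158  0.273] [121 119 106]
298 128 [ 0.432 -0.158  0.266] [123 121 107]
298 132 [ 0.434 -0.158  0.259] [122 121 107]
298 136 [ 0.435 -0.157  0.252] [120 119 106]
298 140 [ 0.436 -0.157  0.244] [121 120 105]
298 144 [ 0.443 -0.152  0.234] [40 39 35]
298 148 [ 0.441 -0.154  0.228] [64 34 24]
298 152 [ 0.44  -0.155  0.221] [60 34 22]
298 156 [ 0.439 -0.15
[... 196 characters left out ...]
33 122]
298 176 [ 0.441 -0.159  0.179] [126 124 114]
306 120 [ 0.466 -0.145  0.269] [14 15 14]
306 124 [ 0.468 -0.145  0.262] [16 21 19]
306 128 [ 0.466 -0.147  0.256] [16 14 16]
306 132 [ 0.465 -0.148  0.249] [23 21 21]
306 136 [ 0.458 -0.155  0.246] [33 33 30]
306 140 [ 0.453 -0.16   0.241] [20 17 14]
306 144 [ 0.455 -0.159  0.233] [11 10 11]
306 148 [ 0.452 -0.162  0.228] [73 41 27]
306 152 [ 0.451 -0.163  0.221] [66 38 26]
306 156 [ 0.452 -0.163  0.214] [109  78  78]
306 160 [ 0.452 -0.164  0.207] [125 122 117]
306 164 [ 0.453 -0.164  0.199] [126 111  92]
306 168 [ 0.453 -0.165  0.192] [103 107 112]
306 172 [ 0.454 -0.165  0.184] [130 126 119]
306 176 [ 0.455 -0.165  0.176] [115 109  98]
```

The dropper is held upright by its neck. The depth map puts the finger tips roughly 25 mm above the reported TCP, and I will allow for that later. I carry the dropper to the front of the tray.

```bash
python3 -m pendant '[{"d":[-0.01, 0, 0]}, {"d":[-0.035, 0, 0]}, {"d":[-0.065, 0.001, 0]}, {"d":[-0.095, 0.002, 0]}, {"d":[-0.125, 0.003, 0]}, {"d":[-0.155, 0.004, 0]}, {"d":[-0.185, 0.005, 0]}, {"d":[-0.215, 0.006, 0]}, {"d":[-0.245, 0.007, 0]}, {"d":[-0.265, 0.007, 0]}, {"d":[-0.275, 0.007, 0]}, {"d":[-0.275, 0.007, 0]}]'
python3 -m pendant '[{"d":[0, 0, 0.02]}, {"d":[0, 0, 0.045]}, {"d":[0, 0, 0.07]}, {"d":[0, 0, 0.095]}, {"d":[0, 0, 0.12]}, {"d":[0, 0, 0.14]}, {"d":[0, 0, 0.152]}, {"d":[0, 0, 0.159]}, {"d":[0, 0, 0.163]}, {"d":[0, 0, 0.163]}, {"d":[0, 0, 0.163]}]'
python3 -m pendant '[{"d":[0, 0, 0.001]}, {"d":[0, 0, 0.0015]}, {"d":[0, 0, 0.0015]}]'
```

```text
time_s: 12.8
tcp_pos: [0.4479, 0.1286, 0.2112]
eef_rot: [179.9, -0.1, -89.8]
contact_force: [-0.0, -0.6, -0.2]
gripper_width: 0.0227
gripper_force: 20.0
time_s: 13.72
tcp_pos: [0.449, 0.127, 0.05]
eef_rot: [-180.0, 0.0, -90.0]
contact_force: [0.8, -0.1, -0.3]
gripper_width: 0.0223
gripper_force: 20.0
time_s: 13.97
tcp_pos: [0.4488, 0.1272, 0.0485]
eef_rot: [-180.0, 0.0, -89.9]
contact_force: [1.0, 0.2, -0.5]
gripper_width: 0.0217
gripper_force: 20.0
```

```bash
python3 -m pendant '[{}, {}, {}, {"d":[0, 0, -0.01]}, {"d":[0, 0, -0.04]}, {"d":[0, 0, -0.08]}, {"d":[0, 0, -0.12]}, {"d":[0, 0, -0.16]}, {"d":[0, 0, -0.16]}]' 0.05
python3 -m pendant '[{"d":[0.03, -0.006, 0]}, {"d":[0.06, -0.013, 0]}, {"d":[0.09, -0.02, 0]}, {"d":[0.12, -0.026, 0]}, {"d":[0.15, -0.033, 0]}, {"d":[0.18, -0.039, 0]}, {"d":[0.21, -0.046, 0]}, {"d":[0.24, -0.052, 0]}, {"d":[0.27, -0.059, 0]}, {"d":[0.295, -0.064, 0]}, {"d":[0.309, -0.067, 0]}, {"d":[0.309, -0.067, 0]}]' 0.024
python3 -m pendant '[{"d":[0, 0, 0.04]}, {"d":[0, 0, 0.08]}, {"d":[0, 0, 0.1]}, {"d":[0, 0, 0.1]}, {"d":[0, 0, 0.1]}]'
python3 - <<'E'
from h import *
np.set_printoptions(precision=3,suppress=True)
to_tool([.516,-.182,.027],-90)
c=cap("scene");P=pts(c);big(c,190,80,390,230,3.9,"pics/s5.png")
X,Y,Z=P[...,0],P[...,1],P[...,2]
m=(abs(X-.516)<.06)&(abs(Y+.182)<.025)&(Z>.058)
for z in np.arange(.06,.2,.006):
    k=m&(abs(Z-z)<.003);print(round(z,3),k.sum(),X[k].min() if k.any() else "",X[k].max() if k.any() else "")
E
```

```text
time_s: 14.72
tcp_pos: [0.4526, 0.1289, 0.2164]
eef_rot: [-179.3, 0.3, -89.9]
contact_force: [1.6, 1.6, 1.0]
gripper_width: 0.0499
gripper_force: 0.0
time_s: 15.72
tcp_pos: [0.5161, -0.1843, 0.2075]
eef_rot: [179.9, -0.0, -90.1]
contact_force: [0.9, -0.2, -0.7]
gripper_width: 0.0243
gripper_force: 0.0
time_s: 16.13
tcp_pos: [0.5155, -0.1816, 0.1078]
eef_rot: [179.9, -0.0, -89.9]
contact_force: [0.5, -0.7, 0.8]
gripper_width: 0.0241
gripper_force: 0.0
shift [ 0.    -0.001  0.081] rot [ 0.12 -0.02  0.1 ] now [ 0.515 -0.182  0.108] [179.9  -0.  -89.9] t 16.13
0.06 51 0.552009672243018 0.5564660714543896
0.066 61 0.5519467304484623 0.5600806156173244
0.072 148 0.5553130787877987 0.5758134568596999
0.078 0  
0.084 0  
0.09 0  
0.096 0  
0.102 0  
0.108 0  
0.114 0  
0.12 0  
0.126 0  
0.132 28 0.4858728301827169 0.5314598955731771
0.138 82 0.483356168087948 0.5415643565413653
0.144 87 0.4827475814636053 0.5408459924338818
0.15 78 0.48337028471927324 0.5404806140462769
0.156 76 0.48272790361398 0.5410734843691932
0.162 79 0.4812771620479308 0.5420844055785683
0.168 74 0.4812089934975199 0.5440482695538713
0.174 58 0.48041695745226376 0.5437595728010864
0.18 38 0.4781700603334764 0.5451811999554032
0.186 28 0.47682188087249633 0.5465590569226335
0.192 13 0.4697879383260295 0.5434570200476672
0.198 3 0.46864576874273967 0.5294594396033498
```

View pics/s5.png

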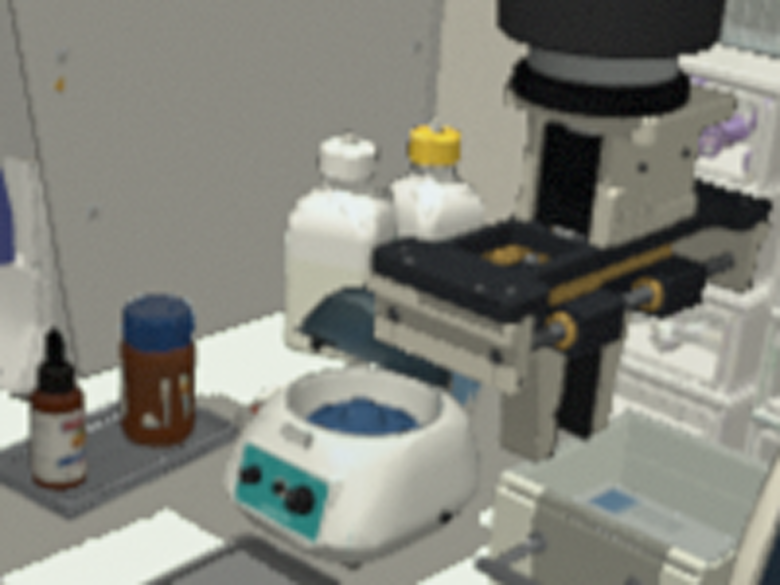

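Both bottles stand upright in the side tray: the jar at crop (158,375) and the dropper at (57,420). The tips measure about 0.023 above the TCP, so I go down to TCP z = 0.010 on the handle, close and pull.

```bash
python3 -m pendant '[{"d":[0, 0, 0.02]}, {"d":[0, 0, 0.045]}, {"d":[0, 0, 0.065]}, {"d":[0, 0, 0.08]}, {"d":[0, 0, 0.09]}, {"d":[0, 0, 0.098]}, {"d":[0, 0, 0.098]}, {"d":[0, 0, 0.098]}]' 0.026
python3 -m pendant '[{}, {}, {}, {}]' 0 30
```

```text
time_s: 16.85
tcp_pos: [0.5168, -0.1819, 0.011]
eef_rot: [-179.9, -0.0, -89.9]
contact_force: [-0.1, -1.2, 1.1]
gripper_width: 0.026
gripper_force: 0.0
time_s: 17.18
tcp_pos: [0.5165, -0.1819, 0.0108]
eef_rot: [-179.9, -0.0, -89.9]
contact_force: [-0.9, 1.3, 3.1]
gripper_width: 0.0076
gripper_force: 30.0
```

```bash
python3 -m pendant '[{"d":[0, 0.008, 0]}, {"d":[0, 0.02, 0]}, {"d":[0.001, 0.035, 0]}, {"d":[0.001, 0.05, 0]}, {"d":[0.001, 0.065, 0]}, {"d":[0.002, 0.08, 0]}, {"d":[0.002, 0.092, 0]}, {"d":[0.002, 0.102, 0]}, {"d":[0.002, 0.108, 0]}, {"d":[0.002, 0.112, 0]}, {"d":[0.002, 0.112, 0]}, {"d":[0.002, 0.112, 0]}]'
```

```text
time_s: 18.18
tcp_pos: [0.4067, -0.1843, 0.0108]
eef_rot: [-179.7, -0.0, -89.9]
contact_force: [8.0, -3.7, -1.0]
gripper_width: 0.0074
gripper_force: 30.0
```

```bash
python3 -m pendant '[{}, {}, {"d":[0, 0, -0.01]}, {"d":[0, 0, -0.04]}, {"d":[0, 0, -0.08]}, {"d":[0, 0, -0.12]}, {"d":[0, 0, -0.16]}, {"d":[0, 0, -0.19]}, {"d":[0, 0, -0.19]}]' 0.03
python3 -m pendant '[{"d":[0.015, 0.035, 0]}, {"d":[0.03, 0.05, 0]}, {"d":[0.06, 0.06, 0]}, {"d":[0.09, 0.068, 0]}, {"d":[0.12, 0.075, 0]}, {"d":[0.15, 0.08, 0]}, {"d":[0.18, 0.085, 0]}, {"d":[0.21, 0.09, 0]}, {"d":[0.24, 0.095, 0]}, {"d":[0.27, 0.095, 0]}, {"d":[0.3, 0.095, 0]}, {"d":[0.3, 0.095, 0]}]' 0.055
python3 - <<'E'
from h import *
c=cap("top");big(c,180,110,400,275,3.6,"pics/c2.png");np.savez("t2.npz",**c);print(r.get_state()["tcp_pos"])
E
```

```text
time_s: 18.93
tcp_pos: [0.4062, -0.1846, 0.206]
eef_rot: [-179.5, -0.1, -89.9]
contact_force: [0.9, -0.3, 0.6]
gripper_width: 0.0298
gripper_force: 0.0
time_s: 19.93
tcp_pos: [0.3081, -0.4871, 0.1979]
eef_rot: [179.8, 0.1, -90.1]
contact_force: [0.5, -1.1, -0.6]
gripper_width: 0.0552
gripper_force: 0.0
[ 0.30784447 -0.48509007  0.19786691]
```

View pics/c2.png

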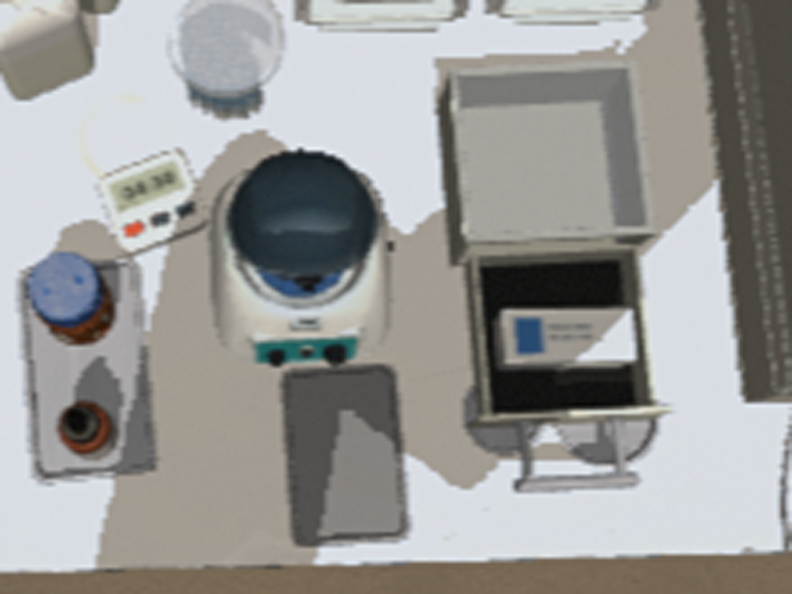

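The drawer is fully out, with the box at crop (498–637,308–366). The bottles stand in the side tray at (68,295) and (84,428). I measure the box from the depth map.

Run:
```python
from h import *
c=dict(np.load("t2.npz"));P=pts(c);X,Y,Z=P[...,0],P[...,1],P[...,2]
m=np.zeros(Z.shape,bool);m[192:214,312:360]=1
k=m&(Z>.046)&(Z<.058);k=cv2.morphologyEx(k.astype(np.uint8),cv2.MORPH_OPEN,np.ones((3,3)))
n,l,s,_=cv2.connectedComponentsWithStats(k);print(s)
k=l==1+np.argmax(s[1:,4]);print("box",cv2.minAreaRect(P[k][:,:2].astype(np.float32)),np.median(Z[k]))
print("bar",ray(c,180+577/3.6,110+482/3.6,.05))
j=(Z>.08)&(X>.42)&(X<.6)&(Y>.08)&(Y<.19);jj=j&(X>.49);print("jar",P[jj].mean(0),"drop",P[j&(X<.49)].mean(0))
b=rect(c,k,.052);print(b)
to_tool([b[0][0],b[0][1],.2],-90)
```

```text
[[     0      0    512    384 196047]
 [   319    196     37     15    549]
 [   357    200      3      4     12]]
box ((0.4993370771408081, -0.18634282052516937), (0.08474252372980118, 0.03394192084670067), 88.52995300292969) 0.051982921445236197
bar [ 0.40488257 -0.18668328]
jar [0.5324419  0.13462898 0.08976527] drop [0.44840516 0.12516524 0.09371957]
((0.4993724524974823, -0.18619436025619507), (0.08497082442045212, 0.03315150365233421), 88.3298568725586)
shift [-0.2993 -0.1909 -0.0019] rot [ 0.18  0.17 -0.12] now [ 0.3078 -0.4851  0.1979] [179.8   0.2 -90.1] t 19.98
```

```bash
python3 -m pendant '[{"d":[-0.03, 0, 0]}, {"d":[-0.06, 0, 0]}, {"d":[-0.09, 0, 0]}, {"d":[-0.12, -0.005, 0]}, {"d":[-0.15, -0.01, 0]}, {"d":[-0.18, -0.015, 0]}, {"d":[-0.21, -0.025, 0]}, {"d":[-0.24, -0.045, 0]}, {"d":[-0.265, -0.07, 0]}, {"d":[-0.285, -0.1, 0]}, {"d":[-0.295, -0.135, 0], "r":[0, 0, 1]}, {"d":[-0.299, -0.165, 0], "r":[0, 0, 1.6]}]' 0.048
python3 -m pendant '[{"d":[0, -0.026, 0]}, {"d":[0, -0.026, 0.03]}, {"d":[0, -0.026, 0.06]}, {"d":[0, -0.026, 0.09]}, {"d":[0, -0.026, 0.11]}, {"d":[0, -0.026, 0.11]}, {"d":[0, -0.026, 0.11]}]'
python3 - <<'E'
from h import *
to_tool([.4993,-.1863,.013],-91.6)
E
```

```text
time_s: 20.98
tcp_pos: [0.4745, -0.1823, 0.2001]
eef_rot: [180.0, 0.0, -91.4]
contact_force: [0.9, -1.1, 0.3]
gripper_width: 0.048
gripper_force: 0.0
time_s: 21.57
tcp_pos: [0.4984, -0.1852, 0.0893]
eef_rot: [179.8, -0.0, -91.5]
contact_force: [0.3, -0.6, 0.3]
gripper_width: 0.048
gripper_force: 0.0
shift [ 0.0011 -0.0012  0.0763] rot [ 0.2  -0.01  0.09] now [ 0.4984 -0.1852  0.0893] [179.8  -0.  -91.5] t 21.57
```

```bash
python3 -m pendant '[{"d":[0, 0, 0.02]}, {"d":[0, -0.001, 0.04]}, {"d":[0, -0.001, 0.055]}, {"d":[0, -0.001, 0.067]}, {"d":[0, -0.001, 0.075]}, {"d":[0, -0.001, 0.076]}, {"d":[0, -0.001, 0.076]}]'
python3 -m pendant '[{}, {}, {}, {}, {}]' 0 25
python3 -m pendant '[{"d":[0, 0, -0.01]}, {"d":[0, 0, -0.03]}, {"d":[0, 0, -0.06]}, {"d":[0, 0, -0.09]}, {"d":[0, 0, -0.12]}, {"d":[0, 0, -0.12]}, {"d":[0, 0, -0.12]}]'
python3 - <<'E'
from h import *
c=cap("scene");big(c,230,90,420,232,4.1,"pics/s6.png")
to_tool([.428,-.039,.1],-177.8);to_tool([.428,-.039,.1],2.2);print(r.get_state()["joints"].round(0))
E
```

```text
time_s: 22.15
tcp_pos: [0.5015, -0.1856, 0.015]
eef_rot: [-179.9, -0.0, -91.5]
contact_force: [0.1, -0.3, -0.8]
gripper_width: 0.0481
gripper_force: 0.0
time_s: 22.57
tcp_pos: [0.5016, -0.1857, 0.015]
eef_rot: [-179.9, -0.0, -91.5]
contact_force: [0.5, 1.5, 6.1]
gripper_width: 0.035
gripper_force: 24.9
time_s: 23.15
tcp_pos: [0.5021, -0.1856, 0.1365]
eef_rot: [-179.7, 0.0, -91.5]
contact_force: [-0.0, 0.7, -2.7]
gripper_width: 0.0351
gripper_force: 24.9
shift [-0.1444  0.0769  0.0348] rot [-5.000e-02  8.000e-02  8.624e+01] now [ 0.5009 -0.1855  0.1348] [-179.9    0.   -91.6] t 23.2
shift [-0.1444  0.0769  0.0348] rot [-9.000e-02 -5.000e-02 -9.376e+01] now [ 0.5009 -0.1855  0.1348] [-179.9    0.   -91.6] t 23.2
[  1.  11. -23.  -0. -57.  -2.]
```

View pics/s6.png

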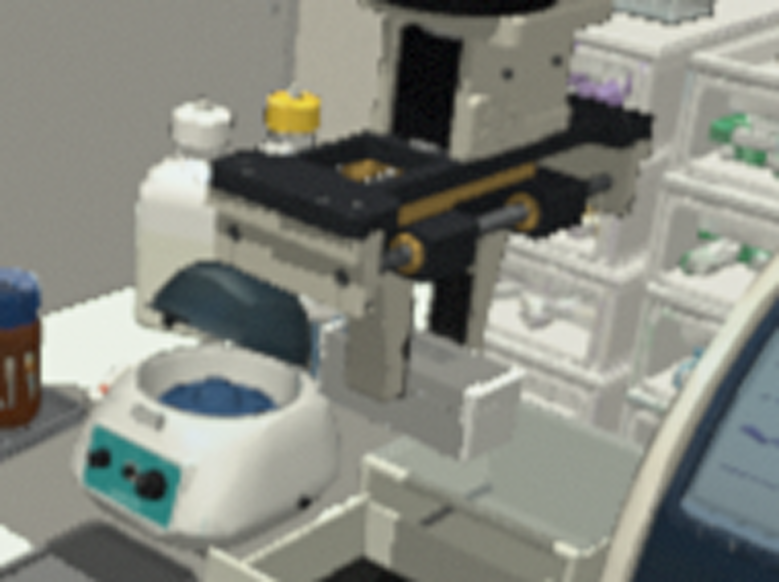

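The box is held level between the pads above the drawer (crop (440,400)). I carry it to the slide tray, turning it lengthwise.

```bash
python3 -m pendant '[{"d":[0, 0.01, -0.015], "r":[0, 0, 5]}, {"d":[-0.01, 0.03, -0.03], "r":[0, 0, 11]}, {"d":[-0.02, 0.05, -0.03], "r":[0, 0, 18]}, {"d":[-0.035, 0.06, -0.03], "r":[0, 0, 25]}, {"d":[-0.05, 0.07, -0.03], "r":[0, 0, 32]}, {"d":[-0.065, 0.077, -0.03], "r":[0, 0, 39]}, {"d":[-0.08, 0.077, -0.03], "r":[0, 0, 46]}, {"d":[-0.095, 0.077, -0.03], "r":[0, 0, 53]}, {"d":[-0.11, 0.077, -0.03], "r":[0, 0, 60]}, {"d":[-0.125, 0.077, -0.03], "r":[0, 0, 67]}, {"d":[-0.135, 0.077, -0.03], "r":[0, 0, 74]}, {"d":[-0.144, 0.077, -0.03], "r":[0, 0, 80]}]'
python3 -m pendant '[{"r":[0, 0, 4]}, {"r":[0, 0, 6.2]}, {"r":[0, 0, 6.2]}, {"r":[0, 0, 6.2]}]'
python3 - <<'E'
from h import *
to_tool([.428,-.039,-.0015],-177.8)
E
```

```text
time_s: 24.2
tcp_pos: [0.4267, -0.0391, 0.1628]
eef_rot: [-180.0, -0.2, -171.9]
contact_force: [-0.5, 0.4, -1.3]
gripper_width: 0.0349
gripper_force: 24.9
time_s: 24.53
tcp_pos: [0.4271, -0.0398, 0.1631]
eef_rot: [-180.0, -0.1, -177.7]
contact_force: [0.5, -0.8, -0.7]
gripper_width: 0.035
gripper_force: 24.9
shift [-0.0013  0.0008  0.1646] rot [-0.02 -0.12  0.13] now [ 0.4271 -0.0398  0.1631] [-1.800e+02 -1.000e-01 -1.777e+02] t 24.53
```

```bash
python3 -m pendant '[{"d":[-0.001, 0.001, 0.03]}, {"d":[-0.001, 0.001, 0.06]}, {"d":[-0.001, 0.001, 0.09]}, {"d":[-0.001, 0.001, 0.115]}, {"d":[-0.001, 0.001, 0.135]}, {"d":[-0.001, 0.001, 0.15]}, {"d":[-0.001, 0.001, 0.158]}, {"d":[-0.001, 0.001, 0.162]}, {"d":[-0.001, 0.001, 0.164]}, {"d":[-0.001, 0.001, 0.164]}, {"d":[-0.001, 0.001, 0.164]}]'
```

```text
time_s: 25.45
tcp_pos: [0.4294, -0.0384, 0.0007]
eef_rot: [180.0, 0.1, -177.7]
contact_force: [-0.1, -0.8, -1.2]
gripper_width: 0.0349
gripper_force: 24.9
```

```bash
python3 -m pendant '[{"d":[0, 0, 0.001]}, {"d":[0, 0, 0.002]}, {"d":[0, 0, 0.0025]}, {"d":[0, 0, 0.0025]}]'
python3 -m pendant '[{}, {}, {}, {"d":[0, 0, -0.01]}, {"d":[0, 0, -0.04]}, {"d":[0, 0, -0.08]}, {"d":[0, 0, -0.12]}, {"d":[0, 0, -0.16]}, {"d":[0, 0, -0.19]}, {"d":[0, 0, -0.19]}]' 0.048
python3 - <<'E'
from h import *
c=cap("scene");big(c,190,100,390,250,3.9,"pics/s7.png")
P=pts(c);X,Y,Z=P[...,0],P[...,1],P[...,2]
m=(abs(X-.43)<.07)&(abs(Y+.04)<.035)&(Z>.028)&(Z<.045);print(cv2.minAreaRect(P[m][:,:2].astype(np.float32)),np.median(Z[m]))
to_tool([.4065,-.1843,.011],-90)
E
```

```text
time_s: 25.78
tcp_pos: [0.4289, -0.0385, -0.0022]
eef_rot: [180.0, 0.0, -177.7]
contact_force: [0.5, -0.3, -1.0]
gripper_width: 0.035
gripper_force: 24.9
time_s: 26.62
tcp_pos: [0.4325, -0.0381, 0.1943]
eef_rot: [179.9, 0.6, -177.7]
contact_force: [1.3, 0.2, 1.1]
gripper_width: 0.048
gripper_force: 0.0
((0.4399055242538452, -0.03606587275862694), (0.11884642392396927, 0.05851840227842331), 1.7019907236099243) 0.034828333996721916
shift [ 0.0315 -0.1455  0.1797] rot [ -0.24   0.41 -87.72] now [ 0.4309 -0.038   0.1912] [ 179.9    0.4 -177.7] t 26.67
```

View pics/s7.png

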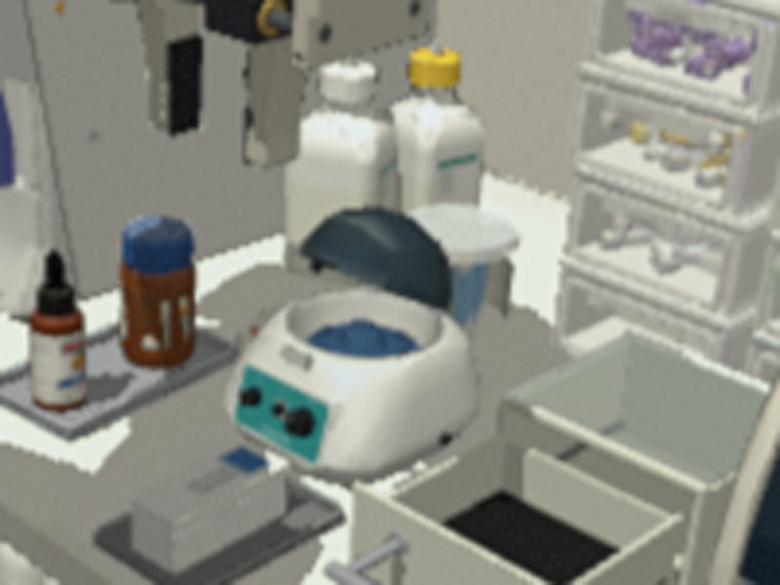

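The box lies lengthwise in the slide tray (crop (210,500)) and both bottles are upright. Now I go back to the handle.

```bash
python3 -m pendant '[{"d":[0, -0.01, 0], "r":[0, 0, -7]}, {"d":[0, -0.025, 0], "r":[0, 0, -14]}, {"d":[0.005, -0.04, 0], "r":[0, 0, -21]}, {"d":[0.01, -0.055, 0], "r":[0, 0, -28]}, {"d":[0.015, -0.07, 0], "r":[0, 0, -35]}, {"d":[0.02, -0.085, 0], "r":[0, 0, -42]}, {"d":[0.025, -0.1, 0], "r":[0, 0, -49]}, {"d":[0.028, -0.115, 0], "r":[0, 0, -56]}, {"d":[0.03, -0.125, 0], "r":[0, 0, -63]}, {"d":[0.0315, -0.135, 0], "r":[0, 0, -70]}, {"d":[0.0315, -0.145, 0], "r":[0, 0, -77]}, {"d":[0.0315, -0.1455, 0], "r":[0, 0, -83]}]' 0.026
python3 -m pendant '[{"r":[0, 0, -4.7]}, {"d":[0, 0, 0.03], "r":[0, 0, -4.7]}, {"d":[0, 0, 0.06], "r":[0, 0, -4.7]}, {"d":[0, 0, 0.09], "r":[0, 0, -4.7]}, {"d":[0, 0, 0.09], "r":[0, 0, -4.7]}, {"d":[0, 0, 0.09], "r":[0, 0, -4.7]}]'
python3 - <<'E'
from h import *
to_tool([.4065,-.1843,.011],-90)
c=cap("scene");P=pts(c);X,Y,Z=P[...,0],P[...,1],P[...,2]
m=(abs(X-.405)<.02)&(abs(Y+.185)<.045)&(Z>.04)&(Z<.056);print(m.sum(),cv2.minAreaRect(P[m][:,:2].astype(np.float32)))
E
```

```text
time_s: 27.67
tcp_pos: [0.4024, -0.1862, 0.1865]
eef_rot: [179.9, -0.0, -94.4]
contact_force: [0.4, 0.9, -0.3]
gripper_width: 0.0255
gripper_force: 0.0
time_s: 28.17
tcp_pos: [0.4015, -0.1853, 0.0965]
eef_rot: [179.7, -0.0, -90.0]
contact_force: [1.3, -0.4, 1.2]
gripper_width: 0.0264
gripper_force: 0.0
shift [-0.001  -0.0054  0.0854] rot [ 0.27 -0.01 -0.04] now [ 0.4015 -0.1853  0.0965] [179.7  -0.  -90. ] t 28.17
262 ((0.41114044189453125, -0.18581050634384155), (0.07874102890491486, 0.0274409968405962), 89.91741180419922)
```

```bash
python3 -m pendant '[{"d":[-0.001, -0.004, 0]}, {"d":[-0.001, -0.004, 0.025]}, {"d":[-0.001, -0.004, 0.05]}, {"d":[-0.001, -0.004, 0.07]}, {"d":[-0.001, -0.004, 0.08]}, {"d":[-0.001, -0.004, 0.085]}, {"d":[-0.001, -0.004, 0.085]}, {"d":[-0.001, -0.004, 0.085]}]'
python3 -m pendant '[{}, {}, {}, {}]' 0 30
```

```text
time_s: 28.88
tcp_pos: [0.4083, -0.1843, 0.0137]
eef_rot: [-179.9, -0.0, -90.0]
contact_force: [0.4, -0.7, 0.4]
gripper_width: 0.0261
gripper_force: 0.0
time_s: 29.22
tcp_pos: [0.4075, -0.1842, 0.0132]
eef_rot: [-179.9, -0.0, -90.0]
contact_force: [-1.0, 1.3, 6.1]
gripper_width: 0.0078
gripper_force: 30.0
```

```bash
python3 -m pendant '[{"d":[0, -0.008, 0]}, {"d":[0, -0.02, 0]}, {"d":[-0.001, -0.035, 0]}, {"d":[-0.001, -0.05, 0]}, {"d":[-0.001, -0.065, 0]}, {"d":[-0.002, -0.08, 0]}, {"d":[-0.002, -0.092, 0]}, {"d":[-0.002, -0.102, 0]}, {"d":[-0.002, -0.108, 0]}, {"d":[-0.002, -0.111, 0]}, {"d":[-0.002, -0.112, 0]}, {"d":[-0.002, -0.112, 0]}]'
```

```text
time_s: 30.22
tcp_pos: [0.5165, -0.1819, 0.0131]
eef_rot: [179.7, 0.0, -90.0]
contact_force: [-9.5, 5.9, 16.2]
gripper_width: 0.0078
gripper_force: 30.0
```

```bash
python3 -m pendant '[{}, {}, {}, {"d":[0, 0, -0.01]}, {"d":[0, 0, -0.04]}, {"d":[0, 0, -0.08]}, {"d":[0, 0, -0.12]}, {"d":[0, 0, -0.16]}, {"d":[0, 0, -0.195]}, {"d":[0, 0, -0.195]}]' 0.026
python3 -m pendant '[{"d":[-0.03, 0.006, 0]}, {"d":[-0.06, 0.013, 0]}, {"d":[-0.09, 0.02, 0]}, {"d":[-0.12, 0.026, 0]}, {"d":[-0.15, 0.033, 0]}, {"d":[-0.18, 0.039, 0]}, {"d":[-0.21, 0.046, 0]}, {"d":[-0.24, 0.052, 0]}, {"d":[-0.27, 0.059, 0]}, {"d":[-0.295, 0.064, 0]}, {"d":[-0.309, 0.067, 0]}, {"d":[-0.309, 0.067, 0]}]' 0.05
python3 - <<'E'
from h import *
to_tool([.449,.127,.0485],-90)
c=cap("scene");P=pts(c);X,Y,Z=P[...,0],P[...,1],P[...,2]
m=(abs(X-.515)<.025)&(abs(Y+.183)<.05)&(Z>.043)&(Z<.053);print("bar",m.sum(),np.percentile(X[m],[5,50,95]))
m=(abs(X-.555)<.02)&(abs(Y+.183)<.05)&(Z>.02)&(Z<.04);print("panel",m.sum(),np.percentile(X[m],[5,50,95]))
m=(abs(X-.449)<.025)&(abs(Y-.127)<.025)&(Z>.08)&(Z<.11);print("drop",P[m].mean(0))
E
```

```text
time_s: 31.05
tcp_pos: [0.5231, -0.1834, 0.2167]
eef_rot: [-179.3, -0.1, -90.0]
contact_force: [1.6, -0.3, 1.5]
gripper_width: 0.026
gripper_force: 0.0
time_s: 32.05
tcp_pos: [0.4521, 0.1291, 0.2083]
eef_rot: [-179.9, 0.1, -89.9]
contact_force: [0.7, 0.4, 0.0]
gripper_width: 0.0499
gripper_force: 0.0
shift [0.0022 0.0033 0.1598] rot [-0.06  0.05  0.11] now [0.4521 0.1291 0.2083] [-1.799e+02  1.000e-01 -8.990e+01] t 32.05
bar 230 [0.50882165 0.51206202 0.53375565]
panel 289 [0.55229018 0.55407728 0.55610261]
drop [0.44385275 0.12332312 0.09105902]
```

The drawer reads shut (panel face at x = 0.554). I fetch the dropper.

```bash
python3 -m pendant '[{"d":[0.002, 0.003, 0.02]}, {"d":[0.002, 0.003, 0.05]}, {"d":[0.002, 0.003, 0.08]}, {"d":[0.002, 0.003, 0.11]}, {"d":[0.002, 0.003, 0.14]}, {"d":[0.002, 0.003, 0.159]}, {"d":[0.002, 0.003, 0.159]}, {"d":[0.002, 0.003, 0.159]}]'
python3 -m pendant '[{}, {}, {}, {}, {}]' 0 20
python3 -m pendant '[{"d":[0, 0, -0.01]}, {"d":[0, 0, -0.03]}, {"d":[0, 0, -0.06]}, {"d":[0, 0, -0.09]}, {"d":[0, 0, -0.12]}, {"d":[0, 0, -0.15]}, {"d":[0, 0, -0.165]}, {"d":[0, 0, -0.165]}, {"d":[0, 0, -0.165]}]'
python3 - <<'E'
from h import *
to_tool([.455,-.1485,.0485],-90)
E
```

```text
time_s: 32.77
tcp_pos: [0.4492, 0.1238, 0.0485]
eef_rot: [179.9, -0.1, -90.1]
contact_force: [-0.5, 0.6, -0.1]
gripper_width: 0.0501
gripper_force: 0.0
time_s: 33.18
tcp_pos: [0.4497, 0.125, 0.0493]
eef_rot: [-179.9, 0.1, -90.0]
contact_force: [-0.4, 0.3, 2.8]
gripper_width: 0.0224
gripper_force: 20.2
time_s: 33.93
tcp_pos: [0.4494, 0.1251, 0.2143]
eef_rot: [-179.9, 0.1, -90.0]
contact_force: [-0.5, -0.5, -2.4]
gripper_width: 0.0223
gripper_force: 20.0
shift [ 0.2738 -0.0056  0.1653] rot [-0.08  0.1  -0.04] now [0.4494 0.1251 0.2143] [-1.799e+02  1.000e-01 -9.000e+01] t 33.93
```

```bash
python3 -m pendant '[{"d":[0.01, 0, 0]}, {"d":[0.035, 0, 0]}, {"d":[0.065, -0.001, 0]}, {"d":[0.095, -0.002, 0]}, {"d":[0.125, -0.003, 0]}, {"d":[0.155, -0.004, 0]}, {"d":[0.185, -0.005, 0]}, {"d":[0.215, -0.006, 0]}, {"d":[0.245, -0.006, 0]}, {"d":[0.265, -0.006, 0]}, {"d":[0.275, -0.006, 0]}, {"d":[0.275, -0.006, 0]}]'
python3 -m pendant '[{"d":[0, 0, 0.02]}, {"d":[0, 0, 0.045]}, {"d":[0, 0, 0.07]}, {"d":[0, 0, 0.095]}, {"d":[0, 0, 0.12]}, {"d":[0, 0, 0.14]}, {"d":[0, 0, 0.14]}, {"d":[0, 0, 0.14]}]'
python3 - <<'E'
from h import *
to_tool([.4553,-.15,.049],-90)
c=cap("scene");P=pts(c);X,Y,Z=P[...,0],P[...,1],P[...,2]
m=(abs(X-.455)<.03)&(abs(Y+.149)<.03)&(Z>.04)&(Z<.075);q=P[m]
print("bottle visible side x,y",np.percentile(q[:,0],[2,98]),np.percentile(q[:,1],[2,98]))
A=np.c_[2*q[:,:2],np.ones(len(q))];s=np.linalg.lstsq(A,(q[:,:2]**2).sum(1),rcond=None)[0];print("axis",s[:2],np.sqrt(s[2]+s[0]**2+s[1]**2))
E
```

```text
time_s: 34.93
tcp_pos: [0.4539, -0.1521, 0.2121]
eef_rot: [179.8, -0.0, -90.2]
contact_force: [0.4, 0.0, -1.2]
gripper_width: 0.0229
gripper_force: 20.0
time_s: 35.6
tcp_pos: [0.4541, -0.1498, 0.0727]
eef_rot: [179.8, -0.0, -90.0]
contact_force: [-0.5, -0.3, 0.1]
gripper_width: 0.0225
gripper_force: 20.0
shift [ 0.0002 -0.0013  0.0237] rot [ 0.19 -0.02  0.01] now [ 0.4541 -0.1498  0.0727] [179.8  -0.  -90. ] t 35.6
bottle visible side x,y [0.43337984 0.457643  ] [-0.16514094 -0.14008364]
axis [ 0.45037317 -0.14837327] 0.015957565839699674
```

```bash
python3 -m pendant '[{"d":[0, -0.001, 0.01]}, {"d":[0, -0.001, 0.017]}, {"d":[0, -0.001, 0.021]}, {"d":[0, -0.001, 0.023]}, {"d":[0, -0.001, 0.023]}, {"d":[0, -0.001, 0.023]}]'
python3 -m pendant '[{"d":[0, 0, 0.001]}, {"d":[0, 0, 0.001]}]'
python3 -m pendant '[{}, {}, {}, {"d":[0, 0, -0.01]}, {"d":[0, 0, -0.04]}, {"d":[0, 0, -0.08]}, {"d":[0, 0, -0.12]}, {"d":[0, 0, -0.16]}, {"d":[0, 0, -0.16]}, {"d":[0, 0, -0.16]}]' 0.05
python3 - <<'E'
from h import *
to_tool([.534,.1345,.0605],-90)
c=cap("scene");P=pts(c);X,Y,Z=P[...,0],P[...,1],P[...,2]
m=(abs(X-.455)<.03)&(abs(Y+.149)<.03)
for lo,hi in((.015,.035),(.035,.065)):
    q=P[m&(Z>lo)&(Z<hi)];A=np.c_[2*q[:,:2],np.ones(len(q))];s=np.linalg.lstsq(A,(q[:,:2]**2).sum(1),rcond=None)[0];print("axis",s[:2],np.sqrt(s[2]+s[0]**2+s[1]**2))
print("top",Z[m&(Z<.13)].max())
E
```

```text
time_s: 36.15
tcp_pos: [0.4563, -0.1503, 0.051]
eef_rot: [-180.0, -0.0, -90.0]
contact_force: [0.1, -1.0, 0.1]
gripper_width: 0.0222
gripper_force: 20.0
time_s: 36.32
tcp_pos: [0.4563, -0.1503, 0.0498]
eef_rot: [-180.0, 0.0, -90.0]
contact_force: [0.2, -0.9, -0.9]
gripper_width: 0.022
gripper_force: 20.0
time_s: 37.15
tcp_pos: [0.4576, -0.1502, 0.2124]
eef_rot: [-179.7, 0.0, -90.0]
contact_force: [0.2, 0.4, -1.0]
gripper_width: 0.0503
gripper_force: 0.0
shift [-0.2847 -0.0753  0.1524] rot [-0.34  0.02 -0.04] now [ 0.4576 -0.1502  0.2124] [-179.7    0.   -90. ] t 37.15
axis [ 0.45238141 -0.1489128 ] 0.015845861896338118
axis [ 0.45131342 -0.15004027] 0.014199848473425798
top 0.10383476536328701
```

The dropper stands in its dish (top at 0.104 m, axis vertical). Next is the jar.

```bash
python3 -m pendant '[{"d":[-0.03, -0.008, 0]}, {"d":[-0.06, -0.016, 0]}, {"d":[-0.09, -0.024, 0]}, {"d":[-0.12, -0.032, 0]}, {"d":[-0.15, -0.04, 0]}, {"d":[-0.18, -0.048, 0]}, {"d":[-0.21, -0.056, 0]}, {"d":[-0.24, -0.064, 0]}, {"d":[-0.265, -0.071, 0]}, {"d":[-0.285, -0.077, 0]}, {"d":[-0.285, -0.077, 0]}, {"d":[-0.285, -0.077, 0]}]' 0.066
python3 - <<'E'
from h import *
to_tool([.534,.1345,.0605],-90)
E
```

```text
time_s: 38.2
tcp_pos: [0.5325, 0.1352, 0.2075]
eef_rot: [179.8, -0.1, -90.0]
contact_force: [-0.4, -0.8, 0.4]
gripper_width: 0.0661
gripper_force: 0.0
shift [ 0.0005 -0.0019  0.147 ] rot [ 0.19 -0.1   0.04] now [0.5325 0.1352 0.2075] [ 1.798e+02 -1.000e-01 -9.000e+01] t 38.2
```

```bash
python3 -m pendant '[{"d":[0, -0.001, 0.02]}, {"d":[0, -0.001, 0.05]}, {"d":[0, -0.001, 0.08]}, {"d":[0, -0.001, 0.11]}, {"d":[0, -0.001, 0.135]}, {"d":[0, -0.001, 0.146]}, {"d":[0, -0.001, 0.146]}, {"d":[0, -0.001, 0.146]}]'
python3 -m pendant '[{}, {}, {}, {}, {}]' 0 25
python3 -m pendant '[{"d":[0, 0, -0.01]}, {"d":[0, 0, -0.03]}, {"d":[0, 0, -0.06]}, {"d":[0, 0, -0.09]}, {"d":[0, 0, -0.12]}, {"d":[0, 0, -0.15]}, {"d":[0, 0, -0.16]}, {"d":[0, 0, -0.16]}, {"d":[0, 0, -0.16]}]'
python3 - <<'E'
from h import *
to_tool([.453,-.2195,.0605],-90)
E
```

```text
time_s: 38.87
tcp_pos: [0.5336, 0.1335, 0.0629]
eef_rot: [179.9, -0.1, -90.1]
contact_force: [-0.2, 0.1, 1.2]
gripper_width: 0.0657
gripper_force: 0.0
time_s: 39.28
tcp_pos: [0.5347, 0.1349, 0.0644]
eef_rot: [-179.9, 0.0, -90.0]
contact_force: [-1.9, -0.1, 4.0]
gripper_width: 0.0434
gripper_force: 25.0
time_s: 40.03
tcp_pos: [0.5341, 0.1348, 0.2241]
eef_rot: [-180.0, 0.1, -90.0]
contact_force: [-0.6, 0.9, -0.8]
gripper_width: 0.0435
gripper_force: 25.0
shift [0.3546 0.0809 0.1631] rot [-0.04  0.06 -0.05] now [0.5341 0.1348 0.2241] [-1.8e+02  1.0e-01 -9.0e+01] t 40.03
```

```bash
python3 -m pendant '[{"d":[0.015, 0.003, 0]}, {"d":[0.04, 0.009, 0]}, {"d":[0.075, 0.017, 0]}, {"d":[0.11, 0.025, 0]}, {"d":[0.145, 0.033, 0]}, {"d":[0.18, 0.041, 0]}, {"d":[0.215, 0.049, 0]}, {"d":[0.25, 0.057, 0]}, {"d":[0.285, 0.065, 0]}, {"d":[0.315, 0.072, 0]}, {"d":[0.34, 0.078, 0]}, {"d":[0.354, 0.081, 0]}]'
python3 -m pendant '[{}, {"d":[0, 0, 0.02]}, {"d":[0, 0, 0.045]}, {"d":[0, 0, 0.07]}, {"d":[0, 0, 0.095]}, {"d":[0, 0, 0.12]}, {"d":[0, 0, 0.135]}, {"d":[0, 0, 0.135]}, {"d":[0, 0, 0.135]}]'
python3 - <<'E'
from h import *
to_tool([.453,-.219,.064],-90)
c=cap("scene");P=pts(c);X,Y,Z=P[...,0],P[...,1],P[...,2]
m=(abs(X-.453)<.035)&(abs(Y+.219)<.035)&(Z>.035)&(Z<.07);q=P[m]
A=np.c_[2*q[:,:2],np.ones(len(q))];s=np.linalg.lstsq(A,(q[:,:2]**2).sum(1),rcond=None)[0];print("axis",s[:2],np.sqrt(s[2]+s[0]**2+s[1]**2))
E
```

```text
time_s: 41.03
tcp_pos: [0.4506, -0.2216, 0.2219]
eef_rot: [179.8, 0.0, -90.2]
contact_force: [-0.4, -0.5, -1.0]
gripper_width: 0.0434
gripper_force: 25.0
time_s: 41.78
tcp_pos: [0.4518, -0.2191, 0.0875]
eef_rot: [179.8, 0.0, -90.0]
contact_force: [-0.0, 0.3, -0.1]
gripper_width: 0.0435
gripper_force: 25.0
shift [-0.0001 -0.0013  0.0235] rot [ 0.21  0.01 -0.02] now [ 0.4518 -0.2191  0.0875] [179.8   0.  -90. ] t 41.78
axis [ 0.44819658 -0.21829664] 0.023565757660287626
```

```bash
python3 -m pendant '[{"d":[0, -0.001, 0.01]}, {"d":[0, -0.001, 0.017]}, {"d":[0, -0.001, 0.021]}, {"d":[0, -0.001, 0.0235]}, {"d":[0, -0.001, 0.0235]}, {"d":[0, -0.001, 0.0235]}]'
python3 -m pendant '[{"d":[0, 0, 0.0005]}, {"d":[0, 0, 0.0005]}]'
python3 -m pendant '[{}, {}, {}, {"d":[0, 0, -0.01]}, {"d":[0, 0, -0.04]}, {"d":[0, 0, -0.08]}, {"d":[0, 0, -0.12]}, {"d":[0, 0, -0.14]}, {"d":[0, 0, -0.14]}, {"d":[0, 0, -0.14]}]' 0.066
python3 -m pendant '[{"d":[0, 0.035, 0]}, {"d":[0.005, 0.065, 0]}, {"d":[0.03, 0.09, 0]}, {"d":[0.06, 0.1, 0]}, {"d":[0.09, 0.11, 0]}, {"d":[0.12, 0.12, 0]}, {"d":[0.15, 0.125, 0]}, {"d":[0.18, 0.13, 0]}, {"d":[0.21, 0.135, 0]}, {"d":[0.24, 0.14, 0]}, {"d":[0.265, 0.14, 0]}, {"d":[0.265, 0.14, 0]}]'
python3 - <<'E'
from h import *
c=cap("top");P=pts(c);X,Y,Z=P[...,0],P[...,1],P[...,2]
big(c,120,110,400,275,2.8,"pics/c3.png")
def med(n,m):print(n,m.sum(),P[m].mean(0).round(4),Z[m].max().round(4))
med("jar",(abs(X-.453)<.04)&(abs(Y+.218)<.035)&(Z>.083))
med("drop",(abs(X-.455)<.03)&(abs(Y+.148)<.03)&(Z>.085))
m=(abs(X-.43)<.07)&(abs(Y+.04)<.045)&(Z>.028)&(Z<.042);med("box",m);print(cv2.minAreaRect(P[m][:,:2].astype(np.float32)))
med("vial",(abs(X-.405)<.03)&(abs(Y-.262)<.03)&(Z>.05))
E
```

```text
time_s: 42.33
tcp_pos: [0.4541, -0.2193, 0.0651]
eef_rot: [-180.0, -0.0, -90.0]
contact_force: [-0.0, 0.2, 0.0]
gripper_width: 0.0432
gripper_force: 25.0
time_s: 42.5
tcp_pos: [0.4542, -0.2193, 0.0647]
eef_rot: [-180.0, 0.0, -90.0]
contact_force: [0.5, -0.0, -1.1]
gripper_width: 0.0436
gripper_force: 25.0
time_s: 43.33
tcp_pos: [0.4549, -0.2193, 0.2069]
eef_rot: [-179.8, -0.0, -90.0]
contact_force: [0.6, 0.7, -0.6]
gripper_width: 0.0663
gripper_force: 0.0
time_s: 44.33
tcp_pos: [0.3127, -0.4872, 0.2026]
eef_rot: [179.8, 0.1, -90.2]
contact_force: [-0.1, 0.2, -1.2]
gripper_width: 0.0662
gripper_force: 0.0
jar 327 [ 0.4523 -0.2167  0.0904] 0.0944
drop 36 [ 0.4544 -0.147   0.0985] 0.1043
box 592 [ 0.4306 -0.0375  0.0345] 0.0419
((0.44139018654823303, -0.03528733178973198), (0.11428280919790268, 0.057638730853796005), 2.1739351749420166)
vial 944 [0.4246 0.2613 0.3099] 0.3805
```

View pics/c3.png

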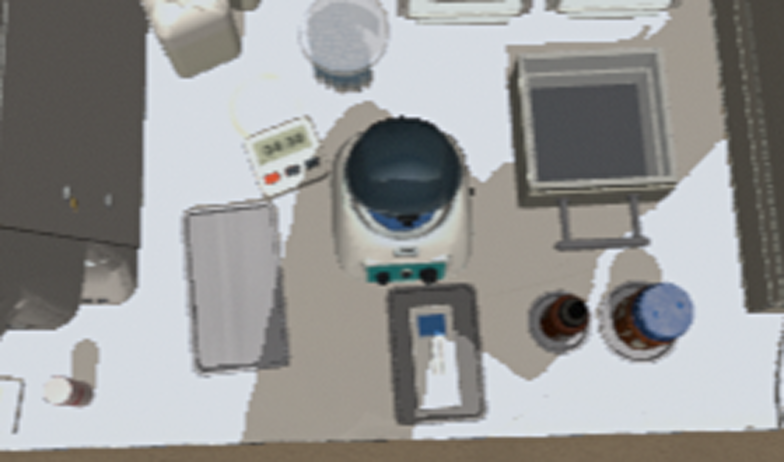

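The final picture shows the job finished:
- **Drawer:** shut.
- **Slide box:** lengthwise in the grey tray, at (436,358).
- **Dropper:** upright in the narrow dish, at (562,320).
- **Jar:** upright in the wide dish, at (650,318).
- **Pink vial:** untouched, at (68,392).

I hand it in.

```bash
python3 -c "
from plant import r
print(r.close_job())"
```

```text
the job is handed in; nothing more can be done
None
```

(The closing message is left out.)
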